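Pack sample tubes and bolt the transport case shut

ROBOT

A 7-joint arm with a two-finger parallel gripper is mounted at the origin on the work surface. World frame = base frame: x ahead of the robot, y to its left, z up, the work surface at z = 0. Lengths are in m, angles in degrees, forces in N, time in s.
With the tool pointing down it reaches from about 0.4 to 0.85 m from the base axis. Payload 4.4 kg.
Tool frame: the origin (TCP) lies on the centre line of the jaws, within the pads' length; the fingertips stand 11 mm ahead of it and the grasp point (between the pads) lies 8 mm behind it; z points along the fingers, y is the direction in which the jaws open and shut (so a half turn about z gives the same grasp; the last joint's range is limited). The gripper opens to 94 mm and grips with 3 to 60 N. Pads are 16 mm wide; open, the fingers measure 119 mm over their backs; the gripper's body (75 mm by 177 mm) begins 78 mm behind the grasp point.
Start: joints at [-79.343, 36.005, 2.206, 86.941, -1.547, 57.084, -1.146], TCP at [0.162, 0.63, 0.216] pointing down, gripper open.
Joint ranges: [-175.42, 175.42], [-21.48, 121.26], [-71.46, 75.88], [10.55, 141.38], [-63.04, 243.04], [13.31, 113.54], [-168.57, 168.57]. Speed limits (degrees/s): [147.25, 147.25, 180, 180, 180, 180, 180].

INTERFACE

Orientations are given as [roll, pitch, yaw] about the fixed x, y, z axes, in that order (R = Rz(yaw) Ry(pitch) Rx(roll)).
In Python, from rig import r gives the robot as it stands.
- The arm moves only by the shell command python3 -m jog 'ROWS' [OPENING] [FORCE]. ROWS is JSON, a list that holds one entry, the list of rows, each a list of 4 numbers: the shift along the tool's x, y, z in m, then the turn about the tool's z in rad. A call has exactly 8 rows; each row is the pose to reach, as a shift and turn from the pose measured when the call began, along the tool's axes at that moment; what a row does not reach only later rows make up. A row lasts 1/10 s, in which the tool goes at most 50 mm and 8.59 degrees, less where a joint would pass 70% of its speed; a pose out of reach is approached as far as the arm can. A call with a gripper value outside its range is refused whole. OPENING is the finger opening in m, from 0 to 0.094, set as the call begins (- or left out, the last holds). The fingers move at their own pace and stop on an object; FORCE is the grip in N (left out, the last holds). Time passes only in rows, so rows that repeat a pose let the fingers close, or fill a call up. It gives the time, the measured TCP pose, the force and the opening at its end, in the units of the state.
- r.get_state(): the state, without advancing time (a new reading comes with each control period).
- r.snapshot(name): name is "scene" or "side" or "wrist"; returns the picture (384x512x3 uint8, red, green, blue); there is no depth.
- r.camera_model(name): a dict with "fx", "fy", "cx", "cy" (pixels), "rvec" (rotation vector, rad) and "tvec" (3), from world to camera coordinates, as OpenCV has them. Camera axes: x right, y down, z forward; pixel columns grow to the right and rows downward; lengths in m; the calibration is good to about 2 mm. A picture is of the moment at which its call begins: read the wrist's pose just before it. camera_model takes no time and is no camera call; for the wrist camera it gives the pose at the moment of the call.
- r.hand_in(): hands the job in, once; it reports no verdict.
Trained networks look in the newest picture that a camera, given by its name, has taken for a name from the list of things; names that differ only in an ending like _2 or _b are one class to them, and where a whole thing is asked for, a point or a joint stands for the part that bears it (a point fixed in the world has none). Each returns a list of dicts, best first, with "p" (0 to 1); they miss things now and then, are a little off and sometimes report something else, mostly with a low value. They report only what shows in the picture. A call takes as long as a camera call. They do not tell look-alikes from the thing itself.
- r.recognise(label, camera): "box" ([left, top, right, bottom] in pixels, round what is visible of it).
- r.masks_of(label, camera): "region" (384x512 bool, what is visible of it) and "box" ([left, top, right, bottom] in pixels, round what is visible of it).
The state is a dict: "t": time; "joints": joint angles; "dq": joint speeds; "tau": joint torques, N m; "eef_pos": TCP position; "ee_rot": TCP orientation; "ft_force": force on the tool from outside, world axes, zero at the start; "moment": the same for the moment, N m; "finger_gap": finger opening in m.
Only numpy, scipy, OpenCV 4.12 (cv2) and the standard library are available. Lean on these libraries where they do the work, as an engineer would, in place of code of your own. Each camera call takes 0.05 s, during which the arm holds its last target.

TASK

Lift the retaining bar out of the rack's two brackets and lay it in the steel tray, move every sample tube from the rack into the open orange transport case so that each lies flat on its floor below the rim, and swing the cover fully shut over it. Then tighten the four bolt knobs clockwise in crisscross order (opposite knobs one after the other), in three passes of about 60 degrees each: all four to the yellow dot (60), then all four to the blue dot (120), then all four to the stop at the green dot (180); let no knob run ahead of its pass, start no bolt before the cover is shut, and leave the jars and other things on the table alone.

Things in the scene. Friction and masses are not known exactly. Their poses are not given: they have to be found in the camera images.
- case: orange transport case fixed to the table, 218 x 218 mm, 75 mm high, open at the top; origin at the centre of its underside, on the table, z up. Inside it is 150 mm along its x and 156 mm along its y; the inner floor is 35 mm above the table, so it is 40 mm deep. On its +y side (75 mm to +x, 155 mm to +y of the origin) stands the pivot post of the cover
- lid (a joint): swing angle of the aluminium cover (218 x 218 x 10 mm plate, top face 87 mm above the table) that turns level about the upright pivot post on the case: 0 = exactly over the case, shut against a stop; grows as the cover swings open, clockwise seen from above; starts open at 1.75 to 2.05. A stiff pivot (0.5 N m) keeps it where it is left; it weighs 0.8 kg. It slides 2 mm over the rim and cannot be lifted
- lid_grip (a point): the black upright grip post in the middle of the cover, 22 mm in diameter, 40 mm tall, standing from 87 to 127 mm above the table; this point is on its axis 24 mm above the cover plate. It moves on a circle about the pivot post, 172 mm in radius; its axes are the cover's, and equal those of the case when shut
- bolt_a (a joint): angle of the bolt knob a: 0 fully loose, grows clockwise seen from above, 3.14 (180 degrees) hard stop = fully tight. It starts between 0 and 0.2, turns stiffly (0.06 N m) and stays where it is left. The four knobs sit at the corners of the cover, a-b-c-d going round it, so a is diagonally opposite c, and b opposite d
- bolt_b (a joint): the same for bolt knob b
- bolt_c (a joint): the same for bolt knob c
- bolt_d (a joint): the same for bolt knob d
- bolt_a_grip (a point): bolt knob a: black bar knob with one red end, 40 mm long, 12 mm thick, 25 mm tall, its top 28 mm above the cover plate; this point is on its turning axis, 22 mm above the cover plate, 6 mm below the bar's top. x runs along the bar to the red end, z up. Dots on the cover round the knob mark, clockwise, 60 degrees (yellow), 120 (blue) and 180 (green) for the red end
- bolt_b_grip (a point): the same point of bolt knob b
- bolt_c_grip (a point): the same point of bolt knob c
- bolt_d_grip (a point): the same point of bolt knob d
- rack: white tube rack fixed to the table, 120 mm (x) by 226 mm (y); origin at the centre of its underside, on the table. Flat bed 20 mm above the table with short 4 mm ribs (only near the two ends of the tubes) between three places, 54 mm apart along y, the middle one at the origin; the tubes lie along its x. At y = +103 and -103 mm stands an open steel bracket, a notch 28 mm wide and 14 mm deep open upward, its floor 50 mm above the table
- bar: aluminium retaining bar, 230 mm long (along its y), 22 mm wide (x), 14 mm high, 180 g, lying in the two brackets across the tubes; on its middle a blue grip fin 50 mm long (y), 12 mm thick (x), rising from 14 to 46 mm above the bar's underside. Origin at the centre of its underside
- tray: shallow steel tray fixed to the table for the bar, 100 mm (x) by 270 mm (y), walls 4 mm thick and 16 mm high, its floor 4 mm thick; origin at the centre of its underside
- tube1: sample tube carrier, clear with a blue cap, square 26 x 26 mm, 100 mm long along its x (cap towards +x), 60 g; origin at its centre. Two or three of the three tubes are present, in any of the places
- tube2: the same, a second tube
- tube3: the same, a third tube
- jar1: bystander: white screw-top jar, 90 mm in diameter, 110 mm tall; origin under its centre
- jar2: bystander: the same
- jar3: bystander: the same
- tissues: bystander: carton 115 x 220 mm, 80 mm tall; origin under its centre
- beaker: bystander: small grey cup, 70 mm in diameter, 50 mm tall; origin under its centre
- cap: bystander: loose blue cap, 36 mm in diameter, 16 mm tall; origin under its centre
Mind the look-alikes: they are no part of the job. Leave any turquoise look-alike of the tube2 alone.

How it is judged (in metres and radians):
On the way, in this order (a step that is already met when the one before it is completed fails the run):
1. the retaining bar is out of the brackets and lies in the steel tray (x of bar in the frame of tray between -0.045 and 0.045 m and y of bar in the frame of tray between -0.06 and 0.06 m and z of bar in the frame of tray between -0.005 and 0.03 m and linear speed of bar below 0.05 m/s), for 0.2 s.
2. every tube lies in the case below the rim (x of tube1 in the frame of case between -0.07 and 0.07 m and y of tube1 in the frame of case between -0.072 and 0.072 m and z of tube1 in the frame of case between 0.03 and 0.06 m and x of tube2 in the frame of case between -0.07 and 0.07 m and y of tube2 in the frame of case between -0.072 and 0.072 m and z of tube2 in the frame of case between 0.03 and 0.06 m and x of tube3 in the frame of case between -0.07 and 0.07 m and y of tube3 in the frame of case between -0.072 and 0.072 m and z of tube3 in the frame of case between 0.03 and 0.06 m), for 0.2 s.
3. the cover is swung shut (value of joint lid below 0.04 rad), for 0.2 s.
4. first pass: all four bolts at about 60 degrees (at least 45) (value of joint each of bolt_a, bolt_b, bolt_c, bolt_d above 0.785 rad), for 0.1 s.
5. second pass: all four bolts at about 120 degrees (at least 105) (value of joint each of bolt_a, bolt_b, bolt_c, bolt_d above 1.833 rad), for 0.1 s.
6. third pass: all four bolts at the stop (value of joint each of bolt_a, bolt_b, bolt_c, bolt_d above 2.97 rad), for 0.1 s.
At the end, for the whole second after the job is handed in: All four bolt knobs within 10 degrees of the stop (above 2.97 rad), cover shut (below 0.04 rad), every tube that is present inside the case on its floor below the rim, the bar lying still in the tray (its middle within 45 mm across and 60 mm along of the tray's) (all of step 1 and all of step 2 and all of step 6 and value of joint lid below 0.04 rad); the robot touches nothing.
It fails at once if in a pass, the second bolt tightened is a neighbour of the first instead of the opposite one (a bolt counts for the passes when it goes past 35, 92 and 150 degrees) (((value of joint each of bolt_a, bolt_b above 0.61 rad and value of joint each of bolt_c, bolt_d below 0.61 rad) or (value of joint each of bolt_b, bolt_c above 0.61 rad and value of joint each of bolt_d, bolt_a below 0.61 rad) or (value of joint each of bolt_c, bolt_d above 0.61 rad and value of joint each of bolt_a, bolt_b below 0.61 rad) or (value of joint each of bolt_d, bolt_a above 0.61 rad and value of joint each of bolt_b, bolt_c below 0.61 rad)) or ((value of joint each of bolt_a, bolt_b above 1.6 rad and value of joint each of bolt_c, bolt_d below 1.6 rad) or (value of joint each of bolt_b, bolt_c above 1.6 rad and value of joint each of bolt_d, bolt_a below 1.6 rad) or (value of joint each of bolt_c, bolt_d above 1.6 rad and value of joint each of bolt_a, bolt_b below 1.6 rad) or (value of joint each of bolt_d, bolt_a above 1.6 rad and value of joint each of bolt_b, bolt_c below 1.6 rad)) or ((value of joint each of bolt_a, bolt_b above 2.62 rad and value of joint each of bolt_c, bolt_d below 2.62 rad) or (value of joint each of bolt_b, bolt_c above 2.62 rad and value of joint each of bolt_d, bolt_a below 2.62 rad) or (value of joint each of bolt_c, bolt_d above 2.62 rad and value of joint each of bolt_a, bolt_b below 2.62 rad) or (value of joint each of bolt_d, bolt_a above 2.62 rad and value of joint each of bolt_b, bolt_c below 2.62 rad))).
It fails at once if a bolt runs ahead of its pass: past 82 degrees while another has not reached 43, or past 142 while another has not reached 103 ((value of joint any of bolt_a, bolt_b, bolt_c, bolt_d above 1.43 rad and value of joint any of bolt_a, bolt_b, bolt_c, bolt_d below 0.75 rad) or (value of joint any of bolt_a, bolt_b, bolt_c, bolt_d above 2.48 rad and value of joint any of bolt_a, bolt_b, bolt_c, bolt_d below 1.8 rad)).
It fails at once if a bolt is turned past 23 degrees while the cover is not shut (value of joint lid above 0.08 rad and value of joint any of bolt_a, bolt_b, bolt_c, bolt_d above 0.4 rad).
It fails at once if a bystander is moved more than 3 cm (distance of any of jar1, jar2, jar3, tissues, beaker, cap from where it was at the start of the episode above 0.03 m).
Of tube1, tube2, tube3 only 2 to 3 are there at a start; the rules pass over those that are not, and their reading is None.
At some moment in a run one of tube1, tube2, tube3, bar may be knocked a few centimetres aside while the robot is not near it.
Once in a run the grip may slacken for a moment while it holds something.
It also fails if it takes over 210 s, if anything falls off the work surface, if the arm or the gripper's body presses on something with over 40 N, if the wrist force passes 120 N, or if a joint passes its speed limit or range.

## Working session

There is one attempt and no reset: what is moved stays moved. The work goes in short steps, Python scripts to look and compute and a shell command to move; the robot and the scene stay as the last step left them, time stands still between calls to the robot, and variables do not carry over. Pictures are saved under pics/ and viewed, and the job is handed in when it is done.

```bash
ls; mkdir -p pics
cat > h.py <<'E'
import numpy as np, cv2
from rig import r
def save(name,img): cv2.imwrite('pics/%s.png'%name, cv2.cvtColor(img,cv2.COLOR_RGB2BGR))
E
python3 - <<'E'
from h import *
s=r.get_state(); print(s)
for c in ('scene','side','wrist'):
    save(c+'0',r.snapshot(c)); 
    m=r.camera_model(c); R,_=cv2.Rodrigues(np.array(m['rvec'])); print(c,m,-R.T@np.array(m['tvec']).ravel())
E
```

```text
pics
{'t': 0.0, 'joints': array([-79.34388689,  36.05847652,   2.20299379,  86.9943894 ,
        -1.54631203,  57.08420332,  -1.14638729]), 'dq': array([ 0.04089394,  0.07358242,  0.03428415, -0.09830769,  0.01829647,
       -0.03987297,  0.0823495 ]), 'tau': array([-1.69975624e-04, -5.49713159e+01,  1.14409391e+00, -1.86630231e+01,
       -5.20128768e-02,  2.37298943e-02,  1.65654933e-04]), 'eef_pos': array([0.16175627, 0.62889161, 0.21556821]), 'ee_rot': array([-1.79892645e+02,  2.18609738e-03,  1.65573410e+02]), 'ft_force': array([ 0.23654119,  0.02111227, -0.88728608]), 'moment': array([0.04853779, 0.00690561, 0.05268678]), 'finger_gap': 0.0939394499272032}
scene {'fx': 425.25943546608335, 'fy': 425.25943546608335, 'cx': 255.27670706587932, 'cy': 190.46467530764332, 'rvec': array([ 2.15993979,  1.56081346, -0.44963779]), 'tvec': array([-0.0953103 , -0.38474504,  1.53426664])} [ 1.10620387 -0.25359886  1.10593288]
side {'fx': 369.2102684094147, 'fy': 369.2102684094147, 'cx': 260.9617410433215, 'cy': 194.8787104429563, 'rvec': array([ 0.83647561, -2.36207477,  1.25407299]), 'tvec': array([0.35410889, 0.2744882 , 0.60859192])} [0.03706739 0.49136088 0.57298473]
wrist {'fx': 327.2040187732312, 'fy': 327.2040187732312, 'cx': 257.051262906022, 'cy': 192.8872158937054, 'rvec': array([-2.31303738, -1.79175737, -0.23283212]), 'tvec': array([-0.64905634, -0.02709382,  0.39060803])} [0.09049582 0.64756944 0.38346729]
```

Run:
```python
import cv2,numpy as np
a=[cv2.imread('pics/%s0.png'%c) for c in('scene','side','wrist')]
cv2.imwrite('pics/s0b.png',cv2.resize(a[0],(800,600)))
cv2.imwrite('pics/si0b.png',cv2.resize(a[1],(800,600)))
```

```text
(no output)
```

View pics/s0b.png

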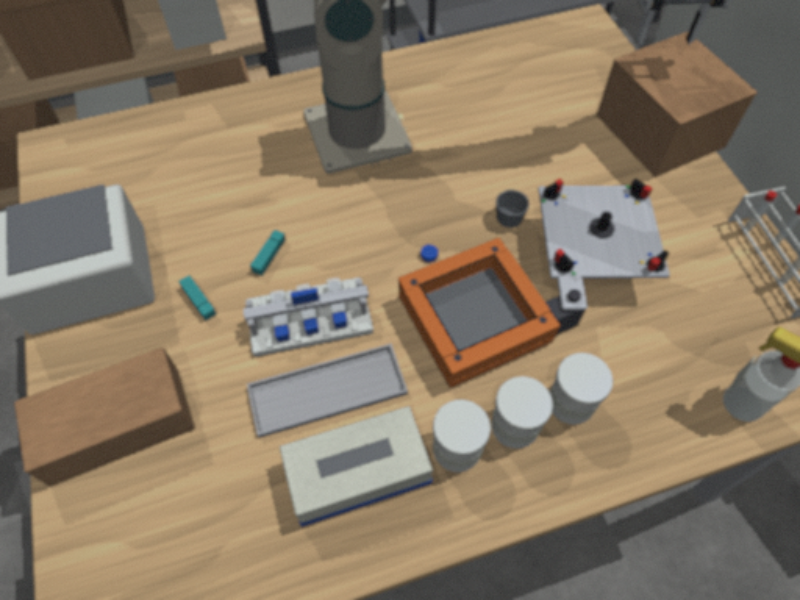

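View pics/si0b.png

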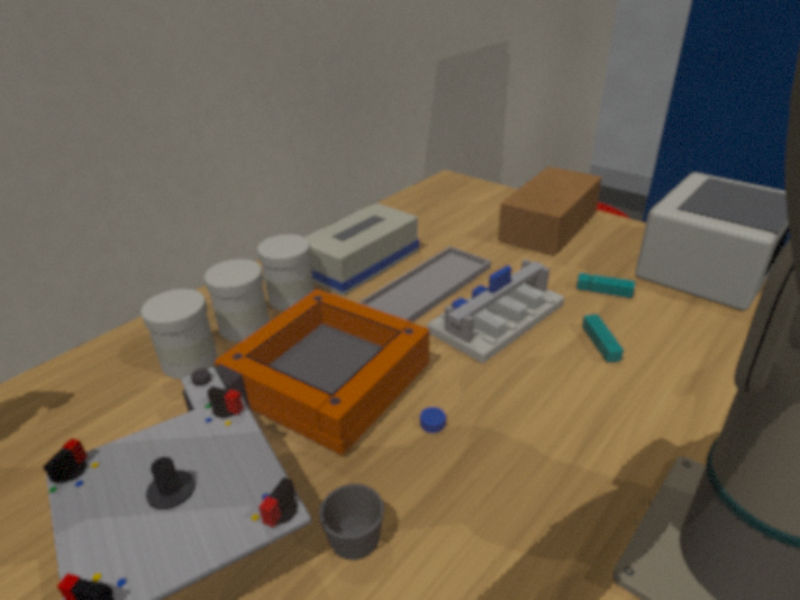

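View pics/wrist0.png

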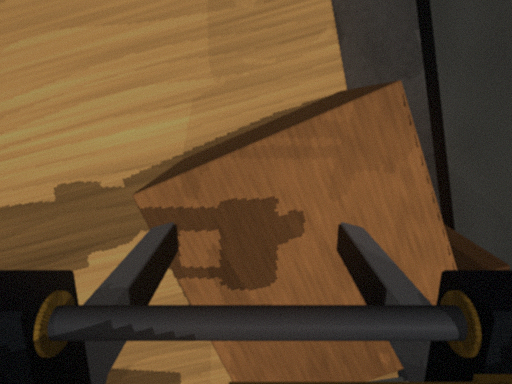

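```bash
cat >> h.py <<'E'
def cam(c):
    m=r.camera_model(c); R,_=cv2.Rodrigues(np.array(m['rvec'],float)); t=np.array(m['tvec'],float).ravel()
    K=np.array([[m['fx'],0,m['cx']],[0,m['fy'],m['cy']],[0,0,1.]]); return K,R,t
def onplane(C,uv,z):
    K,R,t=C; o=-R.T@t; d=R.T@np.linalg.inv(K)@np.array([uv[0],uv[1],1.]); k=(z-o[2])/d[2]; return o+k*d
def proj(C,P):
    K,R,t=C; q=(K@((R@np.atleast_2d(P).T)+t[:,None])); return (q[:2]/q[2]).T
def tri(C1,u1,C2,u2):
    A=[];b=[]
    for C,u in((C1,u1),(C2,u2)):
        K,R,t=C;P=K@np.c_[R,t]
        for i in(0,1):
            row=u[i]*P[2]-P[i];A.append(row[:3]);b.append(-row[3])
    return np.linalg.lstsq(np.array(A),np.array(b),rcond=None)[0]
E
python3 - <<'E'
from h import *
L=['case','lid','lid_grip','bolt_a_grip','rack','bar','tray','tube1','jar1','tissues','beaker','cap']
cs={}
for c in ('scene','side'):
    r.snapshot(c); C=cam(c)
    for l in L:
        for d in r.masks_of(l,c):
            m=d['region']; ys,xs=np.nonzero(m)
            if len(xs)==0: continue
            u=(xs.mean(),ys.mean())
            print(c,l,round(d['p'],2),[int(v) for v in d['box']],np.round(u,1),'z0.03:',np.round(onplane(C,u,.05)[:2],3))
E
```

```text
scene case 0.95 [254, 113, 424, 250] [340.2 178.3] z0.03: [0.528 0.192]
scene lid 0.59 [343, 113, 428, 197] [383.5 151. ] z0.03: [0.478 0.36 ]
scene lid_grip 0.89 [344, 117, 428, 199] [383.6 150.7] z0.03: [0.477 0.36 ]
scene bolt_a_grip 0.55 [413, 159, 425, 176] [420.4 167.2] z0.03: [0.567 0.437]
scene rack 0.93 [157, 178, 240, 226] [198.  206.9] z0.03: [ 0.489 -0.232]
scene bar 0.73 [157, 184, 238, 204] [195.9 192.9] z0.03: [ 0.441 -0.226]
scene bar 0.2 [209, 175, 225, 207] [215.8 195.4] z0.03: [ 0.468 -0.173]
scene tray 0.74 [315, 240, 355, 285] [333.2 263. ] z0.03: [0.766 0.065]
scene tray 0.58 [159, 220, 261, 278] [208.3 249.5] z0.03: [ 0.625 -0.237]
scene tray 0.48 [415, 161, 428, 174] [420.6 167.2] z0.03: [0.567 0.437]
scene tray 0.43 [160, 178, 240, 226] [198.9 208.1] z0.03: [ 0.493 -0.23 ]
scene tube1 0.87 [161, 148, 185, 176] [171.1 161.4] z0.03: [ 0.309 -0.27 ]
scene tube1 0.8 [172, 185, 186, 218] [179.4 203.7] z0.03: [ 0.462 -0.28 ]
scene tube1 0.58 [209, 176, 224, 208] [215.6 195. ] z0.03: [ 0.467 -0.173]
scene tube1 0.58 [111, 178, 139, 206] [125.6 189.4] z0.03: [ 0.365 
[... 2074 characters left out ...]
303, 183, 338, 204] [321.4 194.6] z0.03: [ 0.427 -0.202]
side tube1 0.34 [26, 236, 198, 384] [107.2 319.7] z0.03: [0.509 0.352]
side jar1 0.86 [133, 165, 173, 220] [151.3 190.2] z0.03: [0.79  0.053]
side jar1 0.61 [91, 182, 138, 244] [114.7 211.5] z0.03: [0.782 0.167]
side jar1 0.38 [270, 260, 282, 275] [276.1 268.1] z0.03: [0.358 0.075]
side jar1 0.18 [26, 281, 53, 310] [ 41.8 295.5] z0.03: [0.653 0.399]
side tissues 0.63 [194, 129, 269, 187] [230.9 157.2] z0.03: [ 0.751 -0.21 ]
side tissues 0.45 [29, 183, 274, 384] [143.6 288.9] z0.03: [0.518 0.271]
side beaker 0.84 [200, 308, 242, 359] [224.8 332.2] z0.03: [0.334 0.243]
side cap 0.69 [268, 258, 283, 278] [275.9 267.7] z0.03: [0.359 0.074]
```

```bash
cat >> h.py <<'E'
from scipy.spatial.transform import Rotation as Rot
def pose():
    s=r.get_state(); return np.array(s['eef_pos']),Rot.from_euler('xyz',s['ee_rot'],degrees=True).as_matrix(),s
def rel(p,yaw=None):
    """shift in tool axes to reach world p; turn (rad) to tool yaw in deg"""
    P,R,s=pose(); d=R.T@(np.array(p)-P); t=0
    if yaw is not None: t=-np.deg2rad((yaw-s['ee_rot'][2]+180)%360-180)
    print('at',P.round(4),'yaw',round(s['ee_rot'][2],2),'-> shift',d.round(4),'turn',round(t,4)); return d,t
E
python3 - <<'E'
from h import *
C=cam('wrist'); K,R,t=C; print('cam fwd',R[2],'right',R[0]); P,Rt,s=pose(); print('in tool frame fwd',Rt.T@R[2],'off',Rt.T@(-R.T@t-P))
rel([.47,.25,.36],110)
S=cam('scene')
for n,u,z in [('rackL',(243,312),.05),('rackR',(370,290),.05),('caseTL',(400,290),.075),('caseTop',(497,241),.075),('caseR',(557,322),.075),('caseB',(455,383),.075),('trayTL',(248,385),.016),('trayTR',(390,349),.016),('trayBR',(406,380),.016),('trayBL',(260,433),.016),('grip',(605,218),.127),('pivot',(573,296),.09)]:
    print(n,onplane(S,(u[0]*.64,u[1]*.64),z).round(3))
E
```

```text
cam fwd [ 0.2491638  -0.06443264 -0.9663156 ] right [ 2.50160897e-01  9.68204277e-01 -5.47618845e-05]
in tool frame fwd [-2.57398362e-01 -3.10424443e-04  9.66305328e-01] off [ 7.36638088e-02 -5.73093990e-05 -1.67681709e-01]
at [0.1619 0.6295 0.2165] yaw 165.57 -> shift [-0.3929 -0.2908 -0.1435] turn 0.9699
rackL [ 0.427 -0.342  0.05 ]
rackR [ 0.455 -0.106  0.05 ]
caseTL [ 0.488 -0.057  0.075]
caseTop [0.441 0.154 0.075]
caseR [0.64  0.187 0.075]
caseB [ 0.693 -0.027  0.075]
trayTL [ 0.557 -0.366  0.016]
trayTR [ 0.568 -0.103  0.016]
trayBR [ 0.637 -0.095  0.016]
trayBL [ 0.652 -0.364  0.016]
grip [0.49  0.344 0.127]
pivot [0.607 0.23  0.09 ]
```

```bash
python3 -m jog '[[[-0.0,-0.0,-0.05,0],[-0.02,-0.02,-0.1,0.0],[-0.05,-0.04,-0.14,0.15],[-0.08,-0.06,-0.143,0.3],[-0.12,-0.09,-0.143,0.45],[-0.16,-0.12,-0.143,0.6],[-0.2,-0.15,-0.143,0.75],[-0.23,-0.17,-0.143,0.9]]]'
python3 - <<'E'
from h import *
rel([.5,.2,.36],100)
E
```

```text
t: 2.25
eef_pos: [0.3444, 0.4043, 0.3601]
ee_rot: [180.0, 0.0, 113.5]
ft_force: [-0.1, 0.6, 0.7]
finger_gap: 0.0942
at [0.3444 0.4043 0.3601] yaw 113.47 -> shift [-2.494e-01  6.140e-02  2.000e-04] turn 0.2352
```

```bash
python3 -m jog '[[[-0.04,0.01,0,0.1],[-0.08,0.02,0,0.2],[-0.12,0.03,0,0.235],[-0.16,0.04,0,0.235],[-0.2,0.05,0,0.235],[-0.23,0.06,0,0.235],[-0.249,0.061,0,0.235],[-0.249,0.061,0,0.235]]]'
python3 - <<'E'
from h import *
save('w1',r.snapshot('wrist'))
rel([.47,-.2,.33],90)
E
```

```text
t: 3.05
eef_pos: [0.5009, 0.1969, 0.3605]
ee_rot: [179.9, 0.1, 99.7]
ft_force: [-0.3, -0.2, 0.2]
finger_gap: 0.0939
at [0.4998 0.1994 0.3603] yaw 99.86 -> shift [-0.3884 -0.0977  0.0302] turn 0.1721
```

View pics/w1.png

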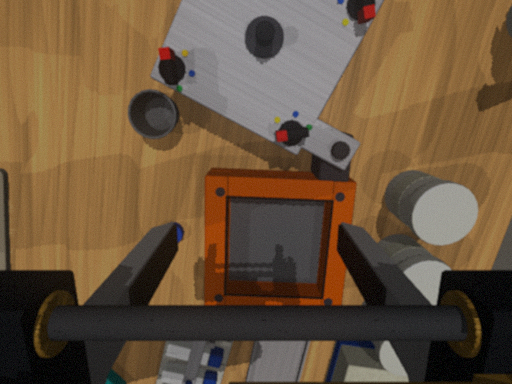

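```bash
python3 -m jog '[[[-0.04,-0.01,0.0,0.05],[-0.09,-0.02,0.01,0.1],[-0.14,-0.035,0.02,0.172],[-0.19,-0.05,0.03,0.172],[-0.24,-0.06,0.03,0.172],[-0.29,-0.07,0.03,0.172],[-0.34,-0.085,0.03,0.172],[-0.38,-0.098,0.03,0.172]]]'
python3 - <<'E'
from h import *
save('w2',r.snapshot('wrist'))
rel([.47,-.2,.33],90)
E
```

```text
t: 3.9
eef_pos: [0.4694, -0.1869, 0.3303]
ee_rot: [179.9, -0.1, 90.2]
ft_force: [0.7, -0.0, 1.1]
finger_gap: 0.0939
at [ 0.4664 -0.1977  0.3311] yaw 89.5 -> shift [-0.0023  0.0036  0.0011] turn -0.0087
```

View pics/w2.png

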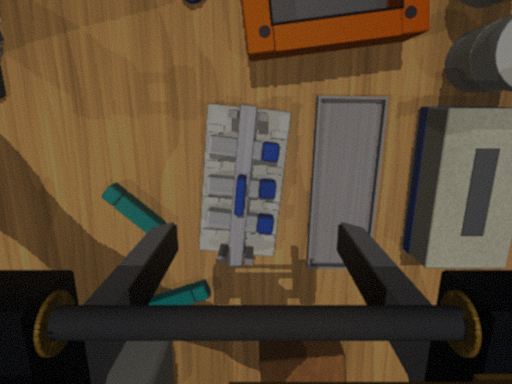

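Run:
```python
from h import *
import pickle
C=cam('wrist'); im=r.snapshot('wrist'); save('w3',im); C2=cam('wrist'); print(C[2]-C2[2]); pickle.dump(C,open('w3.pkl','wb'))
cv2.imwrite('pics/w3z.png',cv2.resize(cv2.imread('pics/w3.png')[85:285,190:400],(798,760))[:600*0+760])
b=cv2.imread('pics/w3.png')
cv2.imwrite('pics/w3a.png',cv2.resize(b[90:190,190:400],None,fx=3.8,fy=3.8,interpolation=cv2.INTER_CUBIC))
cv2.imwrite('pics/w3b.png',cv2.resize(b[170:275,190:400],None,fx=3.8,fy=3.8,interpolation=cv2.INTER_CUBIC))
```

```text
[ 0.00072158 -0.00504717 -0.00191949]
```

View pics/w3a.png

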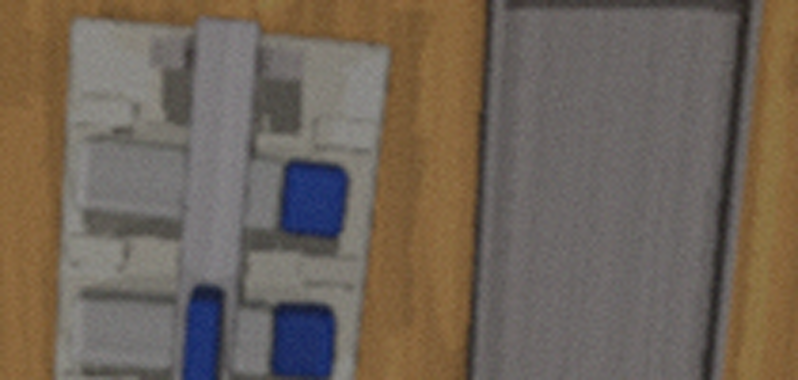

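View pics/w3b.png

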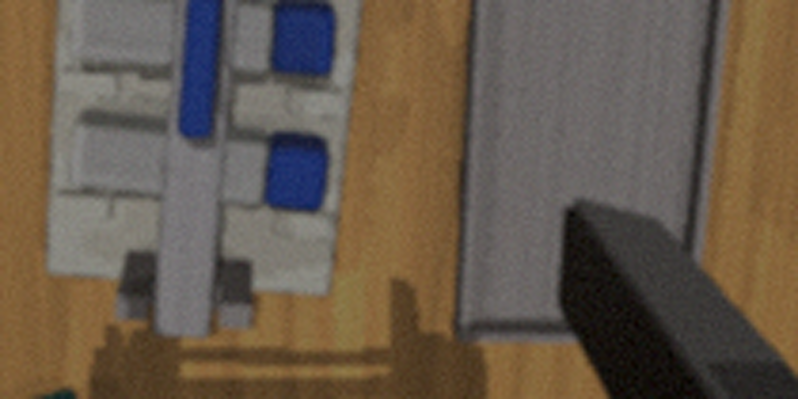

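```bash
python3 - <<'E'
from h import *
import pickle
C=pickle.load(open('w3.pkl','rb'))
def f(n,us,z):
    p=np.array([onplane(C,u,z)[:2] for u in us]); print(n,z,p.round(4).tolist()); return p
p=f('rack',[(209.2,95.3),(292.6,101.8),(276.6,247.1),(202.6,241.6)],.02)
print('len',[np.linalg.norm(p[i]-p[(i+1)%4]).round(4) for i in range(4)],'c',p.mean(0), 'yaw', [np.degrees(np.arctan2(*(p[1]-p[0])[::-1])),np.degrees(np.arctan2(*(p[2]-p[3])[::-1])),np.degrees(np.arctan2(*(p[0]-p[3])[::-1]))-90,np.degrees(np.arctan2(*(p[1]-p[2])[::-1]))-90])
b=f('bar',[(242.1,94.7),(257.9,95.8),(245,257.9),(230.8,257.4)],.064)
print('len',[np.linalg.norm(b[i]-b[(i+1)%4]).round(4) for i in range(4)],'c',b.mean(0)); d=b[:2].mean(0)-b[2:].mean(0); print('yaw',np.degrees(np.arctan2(d[1],d[0]))-90)
q=f('fin',[(244.5,165.8),(241.7,205.5)],.096); print('c',q.mean(0),np.linalg.norm(q[0]-q[1]))
rel([q.mean(0)[0],q.mean(0)[1],.15],95)
E
python3 - <<'E'
from h import *
import pickle
C=cam('wrist'); im=r.snapshot('wrist'); save('w4',im); C2=cam('wrist'); print(C[2]-C2[2]); pickle.dump(C,open('w4.pkl','wb'))
b=cv2.imread('pics/w4.png')
b=cv2.copyMakeBorder(b,0,0,0,0,cv2.BORDER_REPLICATE)
cv2.imwrite('pics/w4z.png',cv2.resize(b[80:280,190:400],None,fx=2.95,fy=2.95,interpolation=cv2.INTER_CUBIC))
E
```

```text
rack 0.02 [[0.4019, -0.1105], [0.5189, -0.1204], [0.4977, -0.3424], [0.3808, -0.3317]]
len [np.float64(0.1174), np.float64(0.223), np.float64(0.1174), np.float64(0.2222)] c [ 0.4498073  -0.22624348] yaw [np.float64(-4.837325884895845), np.float64(-5.233141719807446), np.float64(-5.443086489741432), np.float64(-5.45450548145088)]
bar 0.064 [[0.4498, -0.1113], [0.4698, -0.1128], [0.449, -0.3387], [0.4284, -0.3377]]
len [np.float64(0.0201), np.float64(0.2268), np.float64(0.0206), np.float64(0.2274)] c [ 0.44926059 -0.22510792]
yaw -5.322561180441028
fin 0.096 [[0.4522, -0.197], [0.4476, -0.2488]]
c [ 0.44989418 -0.22287397] 0.05198207777815529
at [ 0.4672 -0.1936  0.3309] yaw 89.47 -> shift [-0.0288 -0.0173  0.181 ] turn -0.0966
[ 0.00020519 -0.0030246  -0.00111278]
```

View pics/w4z.png

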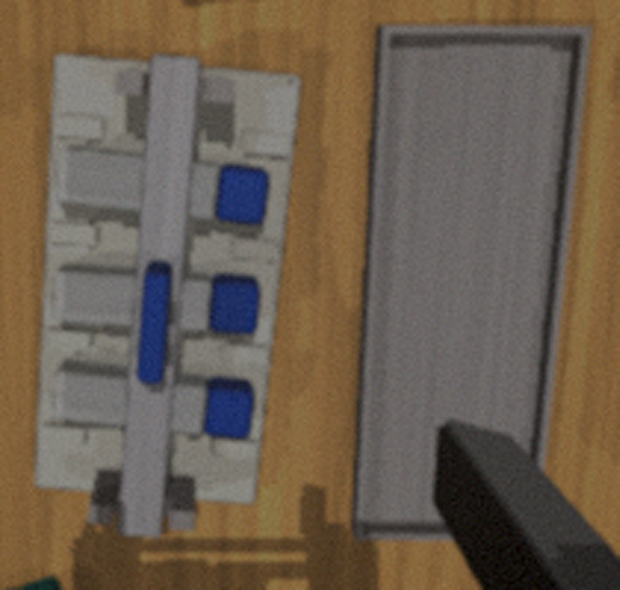

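Run:
```python
from h import *
import pickle
C=pickle.load(open('w4.pkl','rb')); S=cam('scene'); D=cam('side')
p=np.array([onplane(C,u,.016)[:2] for u in [(318.8,89.2),(390,89.8),(310.3,262)]]); print(p)
print(np.linalg.norm(p[0]-p[1]),np.linalg.norm(p[0]-p[2]),'c',(p[1]+p[2])/2,'yaw',np.degrees(np.arctan2(*(p[0]-p[2])[::-1]))-90,np.degrees(np.arctan2(*(p[1]-p[0])[::-1])))
f3=(190+155/2.95,80+322/2.95)
print('fin tri wrist-scene',tri(C,f3,S,(305*.64,296*.64)),'wrist-side',tri(C,f3,D,(500*.64,279*.64)))
rel([.4494,-.2255,.15],95)
```

```text
[[ 0.55657613 -0.09870083]
 [ 0.65692532 -0.10053212]
 [ 0.55317176 -0.36570446]]
0.100365905757458 0.2670253252327282 c [ 0.60504854 -0.23311829] yaw -0.7304961528874969 -1.0454841039435836
fin tri wrist-scene [ 0.44919521 -0.22583362  0.08098401] wrist-side [ 0.44868403 -0.22709351  0.07763809]
at [ 0.4683 -0.1895  0.3304] yaw 89.72 -> shift [-0.0361 -0.0189  0.1804] turn -0.0922
```

```bash
python3 -m jog '[[[-0.01,-0.005,0.03,0.03],[-0.02,-0.01,0.07,0.06],[-0.03,-0.019,0.11,0.087],[-0.036,-0.019,0.15,0.087],[-0.036,-0.019,0.18,0.087],[-0.036,-0.019,0.18,0.087],[-0.036,-0.019,0.18,0.087],[-0.036,-0.019,0.18,0.087]]]' 0.05 30
python3 - <<'E'
from h import *
import pickle
rel([.4494,-.2258,.079],84.7)
C=cam('wrist'); save('w5',r.snapshot('wrist')); print(C[2]-cam('wrist')[2]); pickle.dump(C,open('w5.pkl','wb'))
rel([.4494,-.2258,.079],84.7)
E
```

```text
t: 4.85
eef_pos: [0.451, -0.2248, 0.152]
ee_rot: [179.8, 0.0, 84.9]
ft_force: [0.3, -0.2, 0.7]
finger_gap: 0.05
at [ 0.451  -0.2248  0.152 ] yaw 84.85 -> shift [-0.0011 -0.0019  0.073 ] turn 0.0026
[8.82608715e-05 1.02040781e-04 1.21038673e-04]
at [ 0.451  -0.2251  0.1521] yaw 84.82 -> shift [-0.0008 -0.0018  0.0731] turn 0.0022
```

View pics/w5.png

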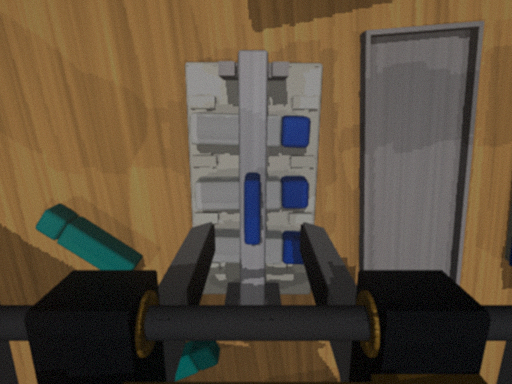

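```bash
python3 -m jog '[[[-0.001,-0.002,0.02,0],[-0.001,-0.002,0.045,0],[-0.001,-0.002,0.065,0],[-0.001,-0.002,0.073,0],[-0.001,-0.002,0.073,0],[-0.001,-0.002,0.073,0],[-0.001,-0.002,0.073,0],[-0.001,-0.002,0.073,0]]]'
python3 -m jog '[[[0,0,0,0],[0,0,0,0],[0,0,0,0],[0,0,0,0],[0,0,0,0],[0,0,0,0],[0,0,0,0],[0,0,0,0]]]' 0 50
python3 -m jog '[[[0,0,-0.02,0],[0,0,-0.04,0],[0,0,-0.06,0],[0,0,-0.08,0],[0,0,-0.09,0],[0,0,-0.09,0],[0,0,-0.09,0],[0,0,-0.09,0]]]'
python3 - <<'E'
from h import *
save('w6',r.snapshot('wrist'))
rel([.605,-.233,.125],89.1)
E
```

```text
t: 5.7
eef_pos: [0.4499, -0.2262, 0.08]
ee_rot: [179.6, 0.1, 84.8]
ft_force: [0.2, -0.2, 0.6]
finger_gap: 0.05
t: 6.5
eef_pos: [0.4491, -0.226, 0.0798]
ee_rot: [179.7, 0.0, 84.8]
ft_force: [-2.0, 0.4, 1.8]
finger_gap: 0.0114
t: 7.3
eef_pos: [0.4482, -0.2254, 0.1689]
ee_rot: [179.8, 0.0, 84.8]
ft_force: [0.3, -0.4, -2.3]
finger_gap: 0.0114
at [ 0.4482 -0.2256  0.1689] yaw 84.81 -> shift [0.0068 0.1567 0.0445] turn -0.0748
```

View pics/w6.png

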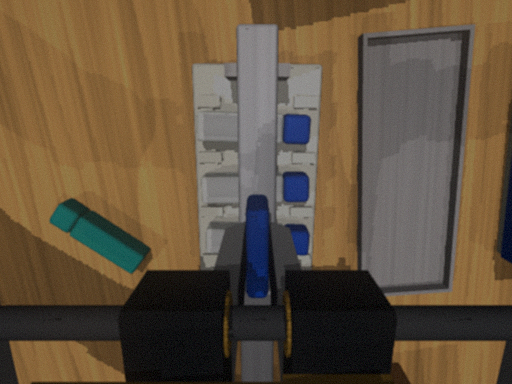

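```bash
python3 -m jog '[[[0.001,0.03,0,-0.03],[0.003,0.07,0,-0.075],[0.005,0.11,0.01,-0.075],[0.007,0.15,0.03,-0.075],[0.007,0.157,0.044,-0.075],[0.007,0.157,0.044,-0.075],[0.007,0.157,0.044,-0.075],[0.007,0.157,0.044,-0.075]]]'
python3 - <<'E'
from h import *
save('w7',r.snapshot('wrist'))
rel([.605,-.233,.035],89.1)
E
```

```text
t: 8.15
eef_pos: [0.604, -0.2336, 0.1261]
ee_rot: [179.8, 0.0, 89.0]
ft_force: [-0.3, -0.7, -1.8]
finger_gap: 0.0121
at [ 0.6044 -0.2335  0.1265] yaw 89.02 -> shift [0.0006 0.0003 0.0915] turn -0.0014
```

View pics/w7.png

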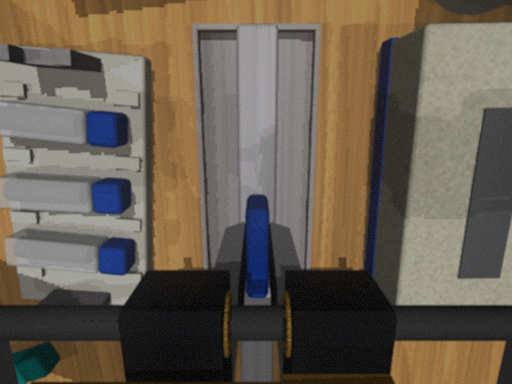

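```bash
python3 -m jog '[[[0,0,0.03,0],[0,0,0.06,0],[0,0,0.08,0],[0,0,0.088,0],[0,0,0.091,0],[0,0,0.091,0],[0,0,0.091,0],[0,0,0.091,0]]]'
python3 -m jog '[[[0,0,0,0],[0,0,0,0],[0,0,0,0],[0,0,0,0],[0,0,0,0],[0,0,0,0],[0,0,0,0],[0,0,0,0]]]' 0.04
python3 -m jog '[[[0,0,-0.03,0],[0,0,-0.07,0],[0,0,-0.12,0],[0,0,-0.17,0],[0,0,-0.2,0],[0,0,-0.2,0],[0,0,-0.2,0],[0,0,-0.2,0]]]'
python3 - <<'E'
from h import *
import pickle
C=cam('wrist'); save('w8',r.snapshot('wrist')); print(C[2]-cam('wrist')[2]); pickle.dump(C,open('w8.pkl','wb'))
rel([.45,-.226,.2],-5.3)
E
```

```text
t: 9.0
eef_pos: [0.6055, -0.234, 0.0367]
ee_rot: [179.7, 0.1, 89.0]
ft_force: [0.1, 0.7, -2.2]
finger_gap: 0.0118
t: 9.8
eef_pos: [0.6055, -0.234, 0.0367]
ee_rot: [179.7, 0.1, 89.0]
ft_force: [-0.4, -1.0, 0.3]
finger_gap: 0.0401
t: 10.6
eef_pos: [0.6035, -0.2329, 0.2351]
ee_rot: [179.8, 0.0, 89.0]
ft_force: [0.6, -1.2, 0.1]
finger_gap: 0.0399
[-1.55761837e-04  1.98343571e-05 -2.51598280e-05]
at [ 0.6034 -0.233   0.2348] yaw 89.02 -> shift [ 0.0043 -0.1536  0.0344] turn 1.6462
```

View pics/w8.png

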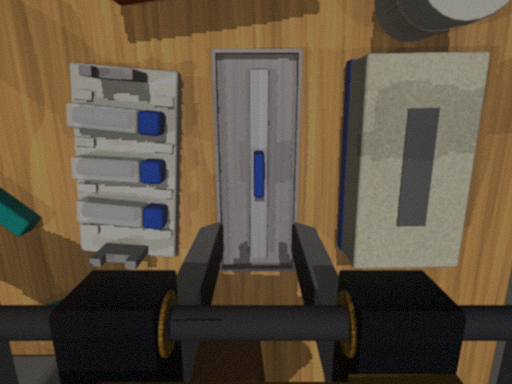

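```bash
python3 -m jog '[[[0,-0.02,0,0.14],[0,-0.04,0,0.28],[0,-0.06,0,0.42],[0,-0.08,0,0.56],[0.001,-0.1,0,0.7],[0.002,-0.12,0,0.84],[0.003,-0.14,0,0.98],[0.004,-0.154,0,1.12]]]'
python3 -m jog '[[[0,0,0,0.14],[0,0,0,0.28],[0,0,0,0.42],[0,0,0,0.52],[0,0,0,0.52],[0,0,0,0.52],[0,0,0,0.52],[0,0,0,0.52]]]'
python3 - <<'E'
from h import *
import pickle
C=cam('wrist'); save('w9',r.snapshot('wrist')); print(C[2]-cam('wrist')[2]); pickle.dump(C,open('w9.pkl','wb'))
b=cv2.imread('pics/w9.png'); cv2.imwrite('pics/w9z.png',cv2.resize(b,(800,600),interpolation=cv2.INTER_CUBIC))
rel([.45,-.226,.2],-5.3)
for d in r.masks_of('tube1','wrist'):
    ys,xs=np.nonzero(d['region']); u=(xs.mean(),ys.mean()); print(round(d['p'],2),np.round(d['box']),np.round(u,1),onplane(C,u,.046).round(4), onplane(C,u,.04).round(4))
E
```

```text
t: 11.45
eef_pos: [0.4474, -0.2259, 0.2333]
ee_rot: [-180.0, -0.0, 24.5]
ft_force: [0.1, 0.1, -0.8]
finger_gap: 0.04
t: 12.25
eef_pos: [0.4473, -0.2259, 0.2332]
ee_rot: [-179.9, 0.0, -5.3]
ft_force: [-0.5, 0.2, 0.4]
finger_gap: 0.0398
[-8.96310297e-05 -1.25518435e-04 -2.81409035e-05]
at [ 0.4474 -0.2259  0.2333] yaw -5.29 -> shift [ 0.0026 -0.0001  0.0333] turn 0.0002
0.97 [395. 196. 444. 274.] [418.1 235.8] [ 0.3599 -0.4056  0.046 ] [ 0.3572 -0.4085  0.04  ]
0.96 [246. 127. 272. 215.] [257.7 172.9] [ 0.4514 -0.227   0.046 ] [ 0.4502 -0.2269  0.04  ]
0.95 [200. 135. 220. 220.] [208.1 173.8] [ 0.4553 -0.1723  0.046 ] [ 0.4542 -0.1713  0.04  ]
0.84 [290. 129. 319. 220.] [303.6 171. ] [ 0.4488 -0.2775  0.046 ] [ 0.4475 -0.2782  0.04  ]
0.58 [274. 273. 304. 303.] [291.3 294.6] [ 0.2967 -0.2538  0.046 ] [ 0.2929 -0.2542  0.04  ]
0.52 [119.   0. 377.  89.] [244.1  43.1] [ 0.5842 -0.2256  0.046 ] [ 0.5853 -0.2255  0.04  ]
```

View pics/w9z.png

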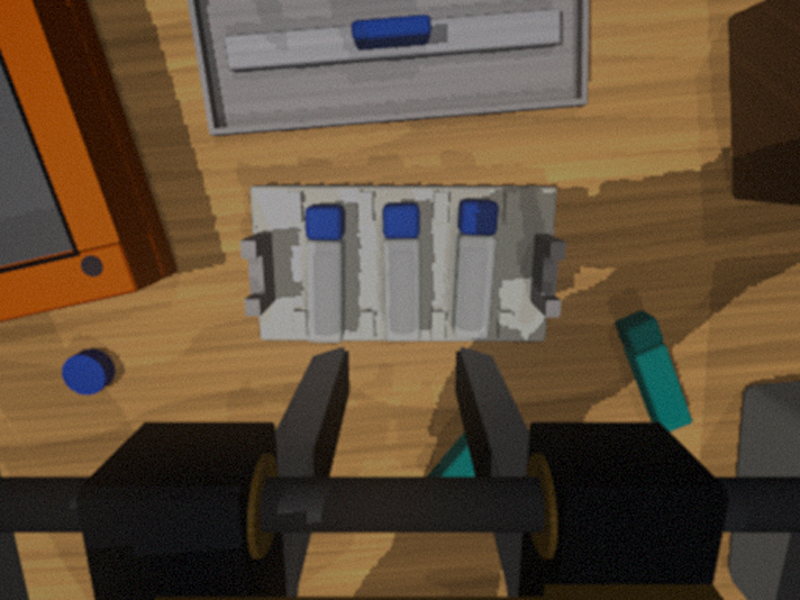

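```bash
python3 -m jog '[[[0.0025,-0.03,0.02,0],[0.0025,-0.0545,0.06,0],[0.0025,-0.0545,0.11,0],[0.0025,-0.0545,0.15,0],[0.0025,-0.0545,0.18,0],[0.0025,-0.0545,0.193,0],[0.0025,-0.0545,0.197,0],[0.0025,-0.0545,0.197,0]]]' 0.042
python3 -m jog '[[[0,0,0,0],[0,0,0,0],[0,0,0,0],[0,0,0,0],[0,0,0,0],[0,0,0,0],[0,0,0,0],[0,0,0,0]]]' 0 30
python3 -m jog '[[[0,0,-0.03,0],[0,0,-0.07,0],[0,0,-0.12,0],[0,0,-0.16,0],[0,0,-0.2,0],[0,0,-0.22,0],[0,0,-0.22,0],[0,0,-0.22,0]]]'
python3 - <<'E'
from h import *
rel([.566,.064,.30],12)
E
```

```text
t: 13.15
eef_pos: [0.4549, -0.172, 0.0364]
ee_rot: [-179.9, 0.0, -5.3]
ft_force: [0.1, -0.5, 0.5]
finger_gap: 0.0423
t: 13.95
eef_pos: [0.4556, -0.172, 0.0372]
ee_rot: [-179.9, -0.1, -5.3]
ft_force: [0.2, 0.4, 6.9]
finger_gap: 0.0255
t: 14.75
eef_pos: [0.4551, -0.1716, 0.2569]
ee_rot: [-179.9, -0.1, -5.3]
ft_force: [-0.5, 0.1, -0.4]
finger_gap: 0.0257
at [ 0.4551 -0.1716  0.2569] yaw -5.26 -> shift [ 0.0889 -0.2448 -0.0424] turn -0.3013
```

```bash
python3 -m jog '[[[0.0,-0.04,-0.01,-0.1],[0.01,-0.08,-0.02,-0.2],[0.015,-0.12,-0.03,-0.3],[0.02,-0.16,-0.04,-0.3],[0.024,-0.2,-0.04,-0.3],[0.024,-0.235,-0.04,-0.3],[0.024,-0.235,-0.04,-0.3],[0.024,-0.235,-0.04,-0.3]]]'
python3 - <<'E'
from h import *
import pickle
C=cam('wrist'); save('w10',r.snapshot('wrist')); print(C[2]-cam('wrist')[2]); pickle.dump(C,open('w10.pkl','wb'))
b=cv2.imread('pics/w10.png'); cv2.imwrite('pics/w10z.png',cv2.resize(b,(800,600),interpolation=cv2.INTER_CUBIC))
rel([.566,.064,.30],12)
E
```

```text
t: 15.55
eef_pos: [0.4995, 0.0606, 0.2958]
ee_rot: [-180.0, 0.1, 12.0]
ft_force: [0.0, -0.4, -0.5]
finger_gap: 0.0259
[ 4.84476670e-05 -1.66713337e-04 -1.17620852e-04]
at [0.4996 0.0594 0.2963] yaw 11.88 -> shift [ 0.0659  0.0092 -0.0037] turn -0.002
```

View pics/w10z.png

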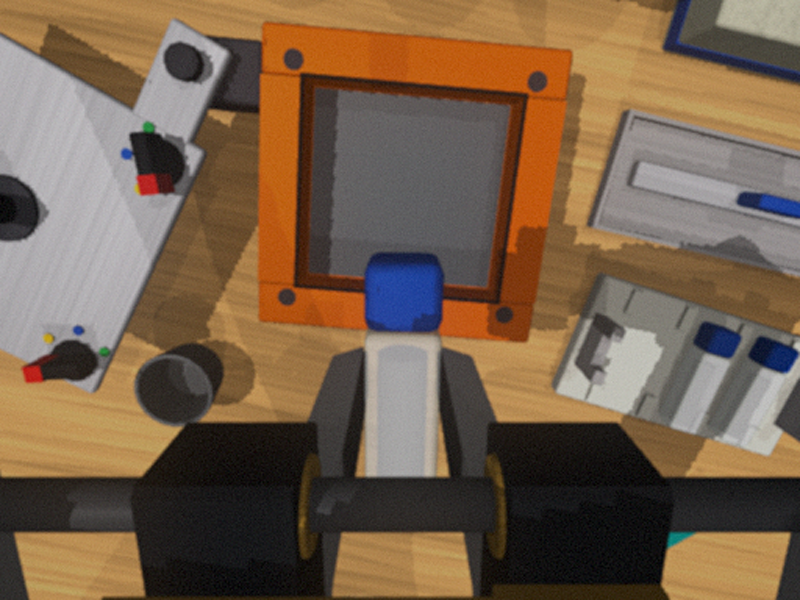

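```bash
cat >> h.py <<'E'
def fit2(model,obs):
    m=np.array(model,float);o=np.array(obs,float);mc=m.mean(0);oc=o.mean(0)
    a=m-mc;b=o-oc; th=np.arctan2((a[:,0]*b[:,1]-a[:,1]*b[:,0]).sum(),(a*b).sum())
    R=np.array([[np.cos(th),-np.sin(th)],[np.sin(th),np.cos(th)]]); t=oc-R@mc
    return t,np.degrees(th),(np.linalg.norm(b)/np.linalg.norm(a)),o-(m@R.T+t)
E
python3 - <<'E'
from h import *
import pickle
C=pickle.load(open('w10.pkl','rb')); 
o=np.array([onplane(C,np.array(u)*.64,.075)[:2] for u in [(262,23),(572,50),(527,341),(259,318)]])
h=np.array([onplane(C,np.array(u)*.64,.075)[:2] for u in [(293,59),(537,81),(504,315),(287,297)]])
print(o.round(4).tolist()); a=.109
print(fit2([(a,a),(a,-a),(-a,-a),(-a,a)],o))
print(fit2([(a,a),(a,-a),(-a,-a),(-a,a)],h))
print('pivot',onplane(C,np.array((183,61))*.64,.09))
S=cam('scene'); q=[(400,290),(497,241),(557,322),(455,383)]
w=[(259,318),(262,23),(572,50),(527,341)]
for a_,b_ in zip(q,w): print(tri(S,np.array(a_)*.64,C,np.array(b_)*.64).round(3))
q=[(400,290),(497,241),(557,322),(455,383)]
E
```

```text
[[0.6459, 0.1894], [0.6737, -0.0239], [0.4609, -0.0507], [0.4354, 0.1624]]
(array([0.55397782, 0.06928013]), np.float64(7.18864912709242), np.float64(0.9819739776870482), array([[-0.00260222, -0.00171048],
       [-0.00206498,  0.00136065],
       [ 0.00143056,  0.00177572],
       [ 0.00323664, -0.00142589]]))
(array([0.5530869 , 0.06891202]), np.float64(7.173364739916179), np.float64(0.7892610336336913), array([[-0.01981625, -0.02564457],
       [-0.02548355,  0.02008661],
       [ 0.01956789,  0.02577748],
       [ 0.02573191, -0.02021951]]))
pivot [0.60915874 0.23370156 0.09      ]
[0.461 0.029 0.069]
[0.599 0.081 0.322]
[0.681 0.083 0.239]
[ 0.59  -0.027  0.031]
```

```bash
cat >> h.py <<'E'
CASE=np.array([.5535,.069]);CY=7.2
def inw(c,yaw,p):
    a=np.radians(yaw); return np.array(c)+np.array([[np.cos(a),-np.sin(a)],[np.sin(a),np.cos(a)]])@np.array(p)
E
python3 - <<'E'
from h import *
for y in (.047,0,-.047): print(inw(CASE,CY,(0,y)))
p=inw(CASE,CY,(0,.047)); rel([*p,.053],CY)
E
```

```text
[0.54760934 0.11562939]
[0.5535 0.069 ]
[0.55939066 0.02237061]
at [0.4996 0.0594 0.2963] yaw 11.88 -> shift [ 0.0586 -0.045   0.2433] turn 0.0818
```

```bash
python3 -m jog '[[[0.02,-0.02,0.01,0.08],[0.04,-0.04,0.05,0.08],[0.0586,-0.045,0.09,0.082],[0.0586,-0.045,0.13,0.082],[0.0586,-0.045,0.165,0.082],[0.0586,-0.045,0.17,0.082],[0.0586,-0.045,0.17,0.082],[0.0586,-0.045,0.17,0.082]]]'
python3 - <<'E'
from h import *
save('w11',r.snapshot('wrist'))
p=inw(CASE,CY,(0,.047)); rel([*p,.053],CY)
E
```

```text
t: 16.4
eef_pos: [0.5489, 0.1144, 0.1281]
ee_rot: [-180.0, -0.1, 7.1]
ft_force: [0.1, 0.4, -0.4]
finger_gap: 0.0254
at [0.549  0.1149 0.1283] yaw 7.12 -> shift [-0.0015 -0.0009  0.0753] turn -0.0014
```

View pics/w11.png

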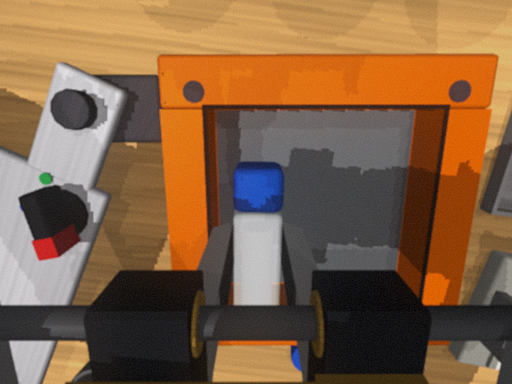

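```bash
python3 -m jog '[[[-0.001,-0.001,0.02,0],[-0.001,-0.001,0.04,0],[-0.001,-0.001,0.055,0],[-0.001,-0.001,0.067,0],[-0.001,-0.001,0.074,0],[-0.001,-0.001,0.075,0],[-0.001,-0.001,0.075,0],[-0.001,-0.001,0.075,0]]]'
python3 -m jog '[[[0,0,0,0],[0,0,0,0],[0,0,0,0],[0,0,0,0],[0,0,0,0],[0,0,0,0],[0,0,0,0],[0,0,0,0]]]' 0.032
python3 -m jog '[[[0,0,-0.02,0],[0,0,-0.05,0],[0,0,-0.1,0],[0,0,-0.15,0],[-0.02,0.04,-0.17,0.1],[-0.05,0.09,-0.18,0.2],[-0.06,0.14,-0.18,0.218],[-0.07,0.17,-0.18,0.218]]]'
python3 - <<'E'
from h import *
save('w12',r.snapshot('wrist'))
rel([.45,-.226,.2],-5.3)
E
```

```text
t: 17.25
eef_pos: [0.5487, 0.1157, 0.0539]
ee_rot: [-180.0, -0.2, 7.1]
ft_force: [0.6, -0.4, -0.5]
finger_gap: 0.0259
t: 18.05
eef_pos: [0.5487, 0.1157, 0.0538]
ee_rot: [-180.0, -0.2, 7.1]
ft_force: [0.2, -0.4, 0.4]
finger_gap: 0.0321
t: 18.85
eef_pos: [0.499, -0.0641, 0.2342]
ee_rot: [-179.9, -0.3, -5.4]
ft_force: [1.6, -0.0, -0.4]
finger_gap: 0.032
at [ 0.4972 -0.0719  0.2352] yaw -5.97 -> shift [-0.0311  0.158   0.0356] turn -0.0117
```

View pics/w12.png

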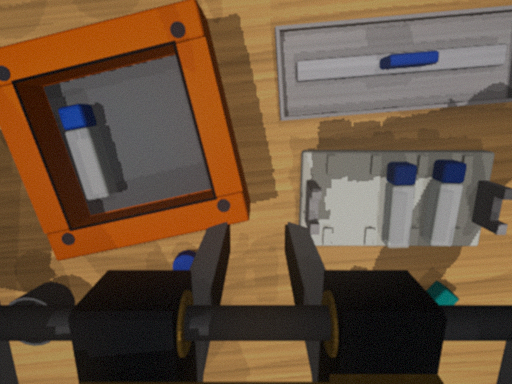

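Tube 1 lies flat in the case, two tubes are left in the rack, and the bar is still in the tray. Next is the middle tube.

```bash
python3 -m jog '[[[-0.01,0.04,0,0],[-0.02,0.08,0,-0.01],[-0.031,0.12,0,-0.01],[-0.031,0.15,0,-0.01],[-0.031,0.158,0,-0.01],[-0.031,0.158,0,-0.01],[-0.031,0.158,0,-0.01],[-0.031,0.158,0,-0.01]]]' 0.042
python3 - <<'E'
from h import *
C=cam('wrist'); save('w13',r.snapshot('wrist'))
for d in r.masks_of('tube1','wrist'):
    ys,xs=np.nonzero(d['region']); u=(xs.mean(),ys.mean()); print(round(d['p'],2),np.round(d['box']),onplane(C,u,.043).round(4))
rel([.45,-.226,.036],-5.3)
E
```

```text
t: 19.7
eef_pos: [0.4505, -0.2239, 0.2352]
ee_rot: [179.8, -0.4, -5.2]
ft_force: [0.3, -0.7, -0.5]
finger_gap: 0.042
0.97 [395. 200. 445. 274.] [ 0.3595 -0.4069  0.043 ]
0.89 [289. 132. 320. 222.] [ 0.448  -0.2778  0.043 ]
0.69 [244. 133. 272. 221.] [ 0.4511 -0.2265  0.043 ]
0.59 [277. 276. 304. 307.] [ 0.2981 -0.2555  0.043 ]
0.4 [146.   9. 358.  53.] [ 0.6008 -0.2337  0.043 ]
at [ 0.4504 -0.2243  0.2354] yaw -5.26 -> shift [-0.0015  0.0011  0.1994] turn 0.0008
```

```bash
python3 -m jog '[[[-0.001,0.001,0.03,0],[-0.001,0.001,0.07,0],[-0.001,0.001,0.12,0],[-0.001,0.001,0.16,0],[-0.001,0.001,0.185,0],[-0.001,0.001,0.196,0],[-0.001,0.001,0.199,0],[-0.001,0.001,0.199,0]]]'
python3 -m jog '[[[0,0,0,0],[0,0,0,0],[0,0,0,0],[0,0,0,0],[0,0,0,0],[0,0,0,0],[0,0,0,0],[0,0,0,0]]]' 0 30
python3 -m jog '[[[0,0,-0.03,0],[0,0,-0.07,0],[0,0,-0.11,0],[0,0,-0.14,0],[0,0,-0.17,0],[0,0,-0.18,0],[0,0,-0.18,0],[0,0,-0.18,0]]]'
python3 -m jog '[[[0.01,-0.04,0,-0.05],[0.02,-0.08,0,-0.1],[0.03,-0.12,0,-0.2],[0.045,-0.16,0,-0.218],[0.055,-0.2,0,-0.218],[0.065,-0.25,0,-0.218],[0.076,-0.3,0,-0.218],[0.076,-0.303,0,-0.218]]]'
python3 - <<'E'
from h import *
save('w14',r.snapshot('wrist'))
p=inw(CASE,CY,(0,.0)); rel([*p,.054],CY)
E
```

```text
t: 20.6
eef_pos: [0.4511, -0.2261, 0.037]
ee_rot: [179.8, -0.4, -5.2]
ft_force: [0.2, -0.4, 0.5]
finger_gap: 0.0417
t: 21.4
eef_pos: [0.4519, -0.2263, 0.038]
ee_rot: [179.8, -0.5, -5.2]
ft_force: [0.1, 0.0, 7.3]
finger_gap: 0.0256
t: 22.2
eef_pos: [0.4498, -0.2247, 0.2169]
ee_rot: [179.8, -0.5, -5.2]
ft_force: [-0.6, -0.4, -0.5]
finger_gap: 0.0261
t: 23.0
eef_pos: [0.5533, 0.0784, 0.2135]
ee_rot: [179.9, -0.2, 7.9]
ft_force: [-0.8, -0.6, -0.5]
finger_gap: 0.0254
at [0.5525 0.0754 0.2138] yaw 7.77 -> shift [-0.0004  0.0059  0.1599] turn 0.0099
```

View pics/w14.png

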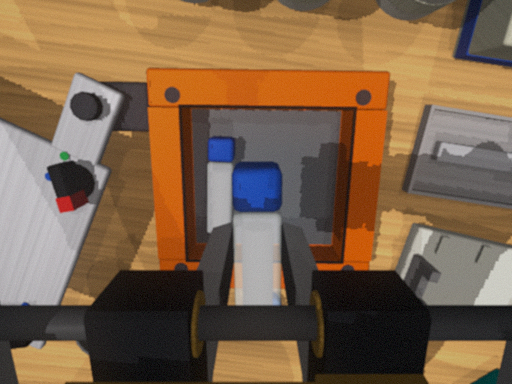

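```bash
python3 -m jog '[[[0,0.003,0.02,0.01],[0,0.006,0.05,0.01],[0,0.006,0.07,0.01],[0,0.006,0.08,0.01],[0,0.006,0.08,0.01],[0,0.006,0.08,0.01],[0,0.006,0.08,0.01],[0,0.006,0.08,0.01]]]'
python3 - <<'E'
from h import *
save('w15',r.snapshot('wrist'))
p=inw(CASE,CY,(0,.0)); rel([*p,.054],CY)
E
```

```text
t: 23.85
eef_pos: [0.5542, 0.0691, 0.1347]
ee_rot: [179.8, -0.3, 7.2]
ft_force: [0.7, -1.0, -1.1]
finger_gap: 0.0256
at [0.5541 0.0692 0.1346] yaw 7.2 -> shift [-0.001  -0.0001  0.0806] turn 0.0001
```

View pics/w15.png

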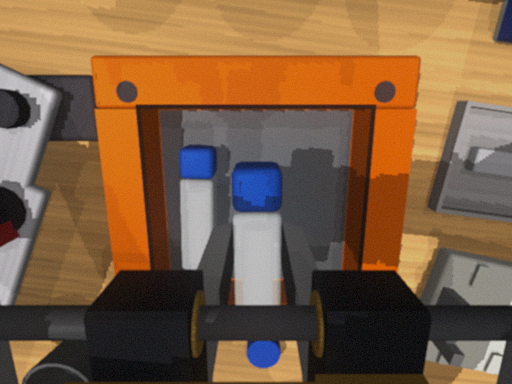

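```bash
python3 -m jog '[[[-0.001,0,0.02,0],[-0.001,0,0.04,0],[-0.001,0,0.06,0],[-0.001,0,0.073,0],[-0.001,0,0.08,0],[-0.001,0,0.081,0],[-0.001,0,0.081,0],[-0.001,0,0.081,0]]]'
python3 -m jog '[[[0,0,0,0],[0,0,0,0],[0,0,0,0],[0,0,0,0],[0,0,0,0],[0,0,0,0],[0,0,0,0],[0,0,0,0]]]' 0.032
python3 -m jog '[[[0,0,-0.02,0],[0,0,-0.05,0],[0,0,-0.1,0],[0,0,-0.14,0],[0,0,-0.16,0.05],[-0.02,0.04,-0.18,0.1],[-0.04,0.08,-0.18,0.15],[-0.06,0.12,-0.18,0.218]]]'
python3 -m jog '[[[-0.02,0.05,0,0],[-0.04,0.1,0,0],[-0.06,0.14,0,0],[-0.08,0.17,0,0],[-0.09,0.2,0,0],[-0.09,0.21,0,0],[-0.09,0.21,0,0],[-0.09,0.21,0,0]]]' 0.042
python3 - <<'E'
from h import *
C=cam('wrist'); save('w16',r.snapshot('wrist'))
for d in r.masks_of('tube1','wrist'):
    ys,xs=np.nonzero(d['region']); u=(xs.mean(),ys.mean()); print(round(d['p'],2),np.round(d['box']),onplane(C,u,.043).round(4))
rel([.445,-.279,.036],-5.3)
E
```

```text
t: 24.7
eef_pos: [0.5541, 0.0688, 0.0544]
ee_rot: [179.8, -0.3, 7.2]
ft_force: [0.0, -0.3, -1.3]
finger_gap: 0.0263
t: 25.5
eef_pos: [0.5541, 0.0688, 0.0543]
ee_rot: [179.8, -0.3, 7.2]
ft_force: [-0.6, -0.3, 0.0]
finger_gap: 0.0322
t: 26.3
eef_pos: [0.5082, -0.0584, 0.2351]
ee_rot: [179.9, -0.5, -5.3]
ft_force: [0.2, -0.3, -0.2]
finger_gap: 0.0321
t: 27.1
eef_pos: [0.3997, -0.258, 0.2344]
ee_rot: [180.0, -0.5, -5.3]
ft_force: [-0.1, -0.1, 0.4]
finger_gap: 0.0422
0.96 [244. 221. 294. 296.] [ 0.2932 -0.2652  0.043 ]
0.9 [370. 166. 420. 244.] [ 0.3536 -0.4101  0.043 ]
0.68 [261.  89. 289. 183.] [ 0.4474 -0.2792  0.043 ]
at [ 0.3999 -0.2575  0.2343] yaw -5.18 -> shift [0.0454 0.0172 0.1986] turn 0.0021
```

View pics/w16.png

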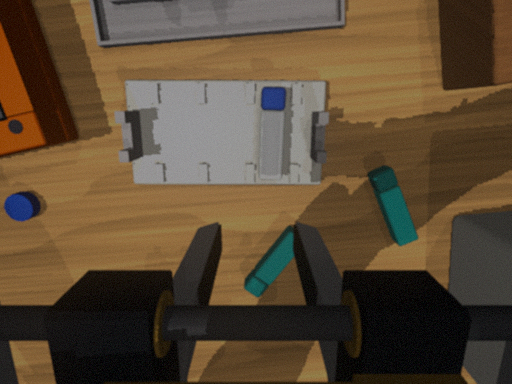

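```bash
python3 -m jog '[[[0.02,0.01,0.0,0],[0.047,0.017,0.03,0],[0.047,0.017,0.08,0],[0.047,0.017,0.13,0],[0.047,0.017,0.17,0],[0.047,0.017,0.19,0],[0.047,0.017,0.198,0],[0.047,0.017,0.198,0]]]'
python3 -m jog '[[[0,0,0,0],[0,0,0,0],[0,0,0,0],[0,0,0,0],[0,0,0,0],[0,0,0,0],[0,0,0,0],[0,0,0,0]]]' 0 30
python3 -m jog '[[[0,0,-0.03,0],[0,0,-0.07,0],[0,0,-0.11,0],[0,0,-0.14,0],[0,0,-0.17,0],[0.01,-0.04,-0.18,0],[0.02,-0.08,-0.18,0],[0.03,-0.12,-0.18,-0.05]]]'
python3 -m jog '[[[0.01,-0.04,0,-0.05],[0.02,-0.08,0,-0.1],[0.03,-0.12,0,-0.168],[0.045,-0.15,0,-0.168],[0.05,-0.17,0,-0.168],[0.05,-0.18,0,-0.168],[0.05,-0.18,0,-0.168],[0.05,-0.18,0,-0.168]]]'
python3 - <<'E'
from h import *
save('w17',r.snapshot('wrist'))
p=inw(CASE,CY,(0,-.047)); rel([*p,.054],CY)
E
```

```text
t: 28.0
eef_pos: [0.4467, -0.2779, 0.0359]
ee_rot: [-180.0, -0.4, -5.1]
ft_force: [-0.7, -0.9, -0.4]
finger_gap: 0.0418
t: 28.8
eef_pos: [0.4477, -0.2781, 0.0371]
ee_rot: [-180.0, -0.5, -5.1]
ft_force: [-0.6, 0.5, 5.6]
finger_gap: 0.0256
t: 29.6
eef_pos: [0.4871, -0.1599, 0.2181]
ee_rot: [180.0, -0.6, -2.2]
ft_force: [-0.0, 0.9, -1.0]
finger_gap: 0.026
t: 30.4
eef_pos: [0.5434, 0.0166, 0.2188]
ee_rot: [179.9, -0.6, 7.3]
ft_force: [0.1, -1.0, 0.2]
finger_gap: 0.0261
at [0.5435 0.0163 0.2189] yaw 7.25 -> shift [ 0.0149 -0.0045  0.165 ] turn 0.0009
```

View pics/w17.png

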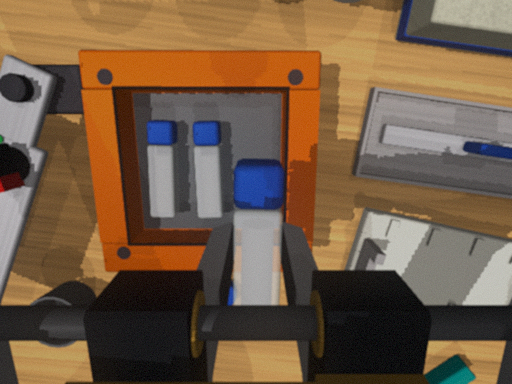

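```bash
python3 -m jog '[[[0.01,-0.003,0.02,0],[0.015,-0.0045,0.05,0],[0.015,-0.0045,0.08,0],[0.015,-0.0045,0.085,0],[0.015,-0.0045,0.085,0],[0.015,-0.0045,0.085,0],[0.015,-0.0045,0.085,0],[0.015,-0.0045,0.085,0]]]'
python3 - <<'E'
from h import *
save('w18',r.snapshot('wrist'))
p=inw(CASE,CY,(0,-.047)); rel([*p,.054],CY)
E
```

```text
t: 31.25
eef_pos: [0.5593, 0.0224, 0.1351]
ee_rot: [179.9, -0.7, 7.3]
ft_force: [0.3, -0.8, -0.5]
finger_gap: 0.026
at [0.5592 0.0225 0.1349] yaw 7.26 -> shift [-0.0007  0.      0.0809] turn 0.001
```

View pics/w18.png

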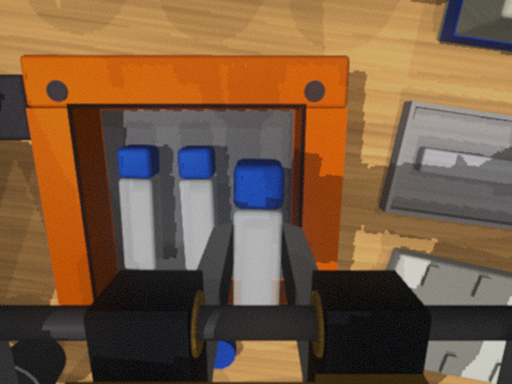

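```bash
python3 -m jog '[[[-0.001,-0.003,0.02,0],[-0.001,-0.003,0.04,0],[-0.001,-0.003,0.06,0],[-0.001,-0.003,0.073,0],[-0.001,-0.003,0.08,0],[-0.001,-0.003,0.081,0],[-0.001,-0.003,0.081,0],[-0.001,-0.003,0.081,0]]]'
python3 -m jog '[[[0,0,0,0],[0,0,0,0],[0,0,0,0],[0,0,0,0],[0,0,0,0],[0,0,0,0],[0,0,0,0],[0,0,0,0]]]' 0.032
python3 -m jog '[[[0,0,-0.02,0],[0,0,-0.05,0],[0,0,-0.1,0],[0,0,-0.14,0],[-0.02,0,-0.18,0],[-0.05,0,-0.2,0],[-0.06,0,-0.22,0],[-0.06,0,-0.22,0]]]'
python3 - <<'E'
from h import *
import pickle
r.get_state()
C=cam('wrist'); save('w19',r.snapshot('wrist')); print(C[2]-cam('wrist')[2]); pickle.dump(C,open('w19.pkl','wb'))
rel([.45,.2,.36],45)
E
```

```text
t: 32.1
eef_pos: [0.5594, 0.0252, 0.0547]
ee_rot: [179.9, -0.7, 7.3]
ft_force: [1.0, -0.1, -0.4]
finger_gap: 0.0256
t: 32.9
eef_pos: [0.5593, 0.0252, 0.0546]
ee_rot: [179.9, -0.7, 7.3]
ft_force: [0.3, -1.1, 0.2]
finger_gap: 0.0317
t: 33.7
eef_pos: [0.4971, 0.0174, 0.276]
ee_rot: [179.9, -1.0, 7.2]
ft_force: [-0.1, -0.1, 0.2]
finger_gap: 0.0319
[-2.18468694e-05 -2.11926194e-04  6.62388876e-04]
at [0.4974 0.0181 0.2747] yaw 7.27 -> shift [-0.0227 -0.1863 -0.086 ] turn -0.6584
```

View pics/w19.png

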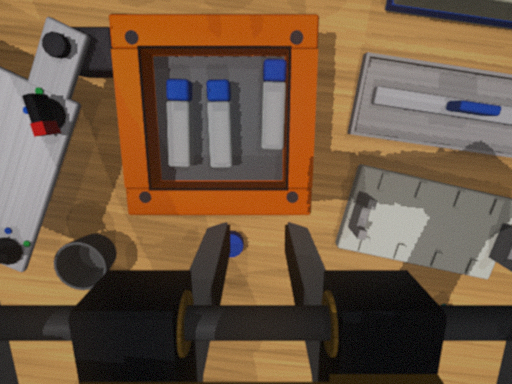

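Run:
```python
from h import *
import pickle
C=pickle.load(open('w19.pkl','rb'))
b=cv2.imread('pics/w19.png'); cv2.imwrite('pics/w19z.png',cv2.resize(b[10:220,100:330],None,fx=3.2,fy=2.8,interpolation=cv2.INTER_CUBIC))
a=np.radians(-CY);Rm=np.array([[np.cos(a),-np.sin(a)],[np.sin(a),np.cos(a)]])
for d in r.masks_of('tube1','wrist'):
    ys,xs=np.nonzero(d['region']); u=(xs.mean(),ys.mean()); print(round(d['p'],2),np.round(d['box']),(Rm@(onplane(C,u,.055)[:2]-CASE)).round(4))
for u in [(263,59),(285,59),(284,149),(263,149)]: print((Rm@(onplane(C,u,.061)[:2]-CASE)).round(4))
```

```text
0.82 [173.  80. 193. 167.] [-0.001   0.0448]
0.7 [260.  60. 288. 152.] [ 0.0201 -0.0641]
0.65 [207.  80. 235. 167.] [-0.0022 -0.0017]
[ 0.0665 -0.0515]
[ 0.0664 -0.0757]
[-0.0321 -0.0764]
[-0.032  -0.0518]
```

View pics/w19z.png

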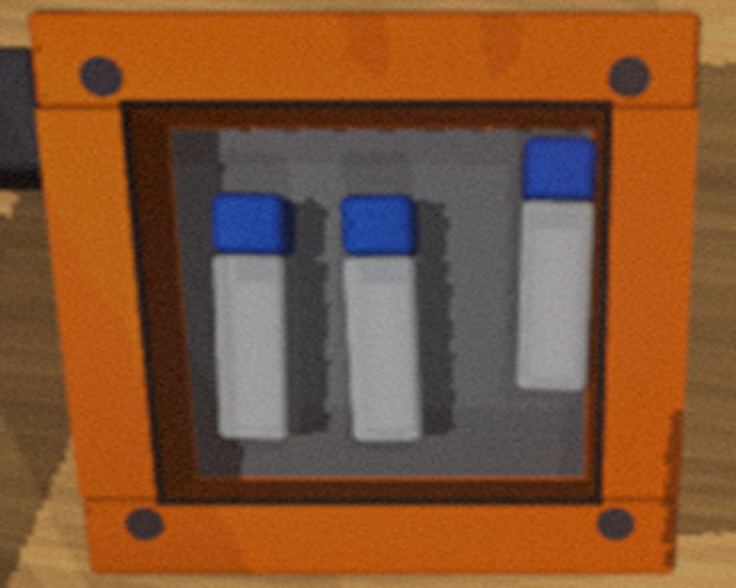

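```bash
python3 -m jog '[[[0,0,-0.03,-0.14],[0,-0.03,-0.06,-0.28],[0,-0.06,-0.06,-0.42],[0,-0.09,-0.06,-0.56],[0,-0.12,-0.06,-0.7],[0,-0.15,-0.06,-0.84],[0.0,-0.18,-0.06,-0.98],[0.0,-0.21,-0.06,-1.12]]]' 0.05
python3 -m jog '[[[0,0,0,-0.14],[0,0,0,-0.28],[0,0,0,-0.42],[0,0,0,-0.48],[0,0,0,-0.48],[0,0,0,-0.48],[0,0,0,-0.48],[0,0,0,-0.48]]]'
python3 - <<'E'
from h import *
import pickle
C=cam('wrist'); save('w20',r.snapshot('wrist')); print(C[2]-cam('wrist')[2]); pickle.dump(C,open('w20.pkl','wb'))
b=cv2.imread('pics/w20.png'); cv2.imwrite('pics/w20z.png',cv2.resize(b,(800,600),interpolation=cv2.INTER_CUBIC))
rel([.49,.344,.2],100)
for l in('lid_grip','bolt_a_grip'):
  for d in r.masks_of(l,'wrist'):
    ys,xs=np.nonzero(d['region']); u=(xs.mean(),ys.mean()); print(l,round(d['p'],2),np.round(d['box']),onplane(C,u,.111).round(4))
E
```

```text
t: 34.6
eef_pos: [0.4696, 0.2285, 0.3318]
ee_rot: [179.3, -0.1, 71.8]
ft_force: [0.2, 0.4, -0.1]
finger_gap: 0.0495
t: 35.4
eef_pos: [0.4696, 0.2285, 0.3315]
ee_rot: [179.3, 0.2, 99.3]
ft_force: [0.7, 1.0, 0.1]
finger_gap: 0.0501
[ 6.91581301e-05  5.50431434e-05 -4.09814907e-06]
at [0.4696 0.2285 0.3317] yaw 99.31 -> shift [0.1111 0.0372 0.1317] turn -0.012
lid_grip 0.95 [163.   2. 406. 198.] [0.4924 0.3349 0.111 ]
bolt_a_grip 0.61 [371.   4. 408.  53.] [0.5881 0.4038 0.111 ]
```

View pics/w20z.png

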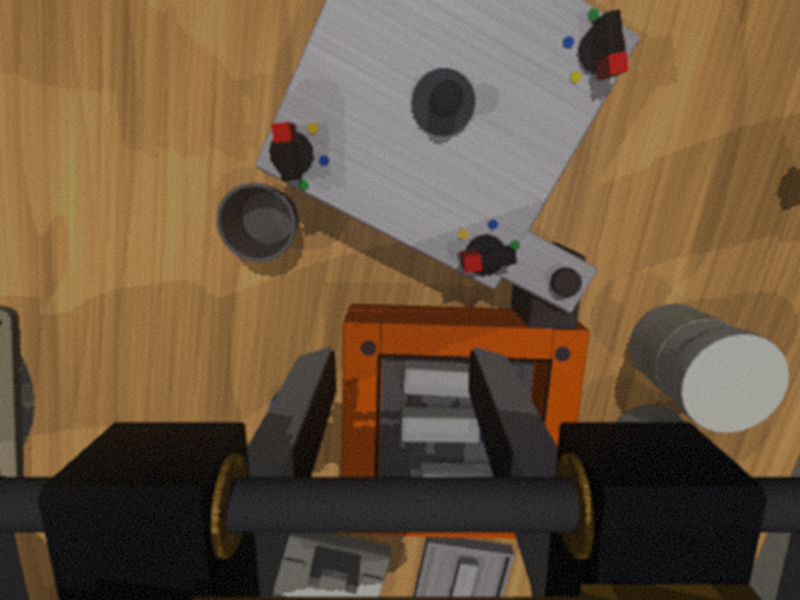

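Run:
```python
from h import *
import pickle
C=pickle.load(open('w20.pkl','rb')); f=lambda u,z: onplane(C,np.array(u)*.64,z)[:2].round(4)
g=f((447,96),.127); g0=f((443,104),.088); pv=f((566,282),.09); pm=inw(CASE,CY,(.075,.155))
print('grip top',g,'base',g0,'pivot',pv,pm)
for p in(pv,pm): d=g-p; print(np.linalg.norm(d),np.degrees(np.arctan2(d[1],d[0])))
for u in [(290,152),(487,255),(605,45)]: print('knob',f(u,.1))
th=np.degrees(np.arctan2(-.155,-.075))+CY; print('closed dir',th%360, 'closed grip',pm+.172*np.array([np.cos(np.radians(th)),np.sin(np.radians(th))]))
rel([*g,.111],99.3)
```

```text
grip top [0.4842 0.3515] base [0.4852 0.3506] pivot [0.6101 0.2316] [0.60848195 0.23217777]
0.17385862072385133 136.3983174199163
0.17228986541175095 136.16636717078248
knob [0.3775 0.2976]
knob [0.539  0.2447]
knob [0.5916 0.4069]
closed dir 251.37900802581072 closed grip [0.55356123 0.06918172]
at [0.4696 0.2286 0.3318] yaw 99.33 -> shift [0.1197 0.0317 0.2208] turn 0.0005
```

```bash
python3 -m jog '[[[0.03,0.01,0,0],[0.07,0.02,0,0],[0.11,0.032,0.02,0],[0.12,0.032,0.06,0],[0.12,0.032,0.1,0],[0.12,0.032,0.14,0],[0.12,0.032,0.16,0],[0.12,0.032,0.16,0]]]' 0.06
python3 - <<'E'
from h import *
import pickle
C=cam('wrist');save('w21',r.snapshot('wrist'))
rel([.4845,.351,.107],99.3)
E
```

```text
t: 36.35
eef_pos: [0.4817, 0.351, 0.1688]
ee_rot: [179.6, 0.4, 99.3]
ft_force: [-0.4, 0.3, -0.1]
finger_gap: 0.0601
at [0.4832 0.3516 0.1709] yaw 99.32 -> shift [-0.0005  0.0006  0.0639] turn 0.0003
```

View pics/w21.png

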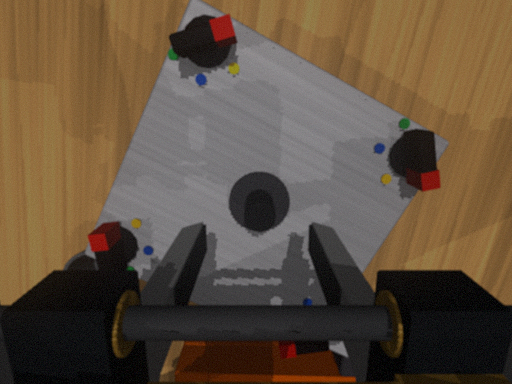

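```bash
python3 -m jog '[[[0,0.0006,0.02,0],[0,0.0006,0.04,0],[0,0.0006,0.055,0],[0,0.0006,0.062,0],[0,0.0006,0.064,0],[0,0.0006,0.064,0],[0,0.0006,0.064,0],[0,0.0006,0.064,0]]]'
python3 -m jog '[[[0,0,0,0],[0,0,0,0],[0,0,0,0],[0,0,0,0],[0,0,0,0],[0,0,0,0],[0,0,0,0],[0,0,0,0]]]' 0 25
cat >> h.py <<'E'
def arc(step,n=8,piv=None,r0=.172,end=None):
    P,R,s=pose(); piv=np.array([.6088,.232]) if piv is None else piv
    d=P[:2]-piv; a0=np.arctan2(d[1],d[0]); print('radius',np.linalg.norm(d),'ang',np.degrees(a0)%360)
    for i in range(1,n+1):
        a=a0+step*i; q=piv+np.linalg.norm(d)*np.array([np.cos(a),np.sin(a)])
        print((R.T@np.array([*(q-P[:2]),0]))[:2].round(4).tolist())
E
python3 - <<'E'
from h import *
arc(.09)
E
```

```text
t: 37.2
eef_pos: [0.4849, 0.3518, 0.1077]
ee_rot: [179.4, 0.2, 99.3]
ft_force: [-0.7, 0.1, 0.9]
finger_gap: 0.0601
t: 38.0
eef_pos: [0.4839, 0.3518, 0.1075]
ee_rot: [179.5, 0.2, 99.3]
ft_force: [-2.9, 0.5, 3.2]
finger_gap: 0.0214
radius 0.17305511204342652 ang 136.17945953530239
[-0.0099, -0.012]
[-0.0208, -0.0231]
[-0.0327, -0.0332]
[-0.0454, -0.0421]
[-0.0589, -0.0499]
[-0.0731, -0.0564]
[-0.0877, -0.0617]
[-0.1028, -0.0656]
```

```bash
python3 -m jog '[[[-0.01,-0.012,0,0],[-0.021,-0.023,0,0],[-0.033,-0.033,0,0],[-0.045,-0.042,0,0],[-0.059,-0.05,0,0],[-0.073,-0.056,0,0],[-0.088,-0.062,0,0],[-0.103,-0.066,0,0]]]'
python3 - <<'E'
from h import *
print(r.get_state()['ft_force'],r.get_state()['moment'])
arc(.09)
E
```

```text
t: 38.8
eef_pos: [0.4343, 0.2417, 0.1076]
ee_rot: [179.5, 0.0, 99.5]
ft_force: [-0.9, 4.6, 1.1]
finger_gap: 0.0217
[-0.92712773  4.63299788  1.08348147] [1.10945507 0.76491928 0.2555272 ]
radius 0.17476694589797293 ang 176.8241278177918
[-0.0155, -0.0028]
[-0.0311, -0.0041]
[-0.0469, -0.0041]
[-0.0625, -0.0026]
[-0.078, 0.0002]
[-0.0931, 0.0045]
[-0.1078, 0.01]
[-0.122, 0.0169]
```

```bash
python3 -m jog '[[[-0.016,-0.002,0,0],[-0.031,-0.003,0,0],[-0.047,-0.003,0,0],[-0.063,-0.001,0,0],[-0.078,0.002,0,0],[-0.093,0.006,0,0],[-0.108,0.012,0,0],[-0.122,0.018,0,0]]]'
python3 - <<'E'
from h import *
print(r.get_state()['ft_force'],r.get_state()['moment'])
arc(.06,14)
E
```

```text
t: 39.6
eef_pos: [0.4786, 0.1291, 0.1079]
ee_rot: [178.8, -0.1, 99.8]
ft_force: [14.5, 17.7, -22.2]
finger_gap: 0.0173
[ 14.50743068  17.67645961 -22.16202561] [ 4.24480989 -2.78536859  0.3409178 ]
radius 0.16596943464621985 ang 218.333674755933
[-0.0086, 0.005]
[-0.0169, 0.0106]
[-0.0248, 0.0166]
[-0.0324, 0.023]
[-0.0395, 0.03]
[-0.0463, 0.0373]
[-0.0525, 0.045]
[-0.0583, 0.0531]
[-0.0636, 0.0615]
[-0.0684, 0.0703]
[-0.0727, 0.0793]
[-0.0764, 0.0885]
[-0.0796, 0.0979]
[-0.0821, 0.1076]
```

Run:
```python
from h import *
save('w22',r.snapshot('wrist'));save('sc22',r.snapshot('scene'));save('sd22',r.snapshot('side'))
print(r.get_state()['ft_force'],r.get_state()['finger_gap'],r.get_state()['eef_pos'])
a=cv2.imread('pics/w22.png');b=cv2.imread('pics/sc22.png')[90:300,220:480]; c=cv2.imread('pics/sd22.png')
cv2.imwrite('pics/m22.png',np.hstack([cv2.resize(a,(400,300)),cv2.resize(b,(400,323))[:300]]))
cv2.imwrite('pics/n22.png',cv2.resize(c,(800,600)))
```

```text
[ 13.30306971  13.22518378 -13.50627389] 0.01278095986729962 [0.48155747 0.12814097 0.10859148]
```

View pics/m22.png

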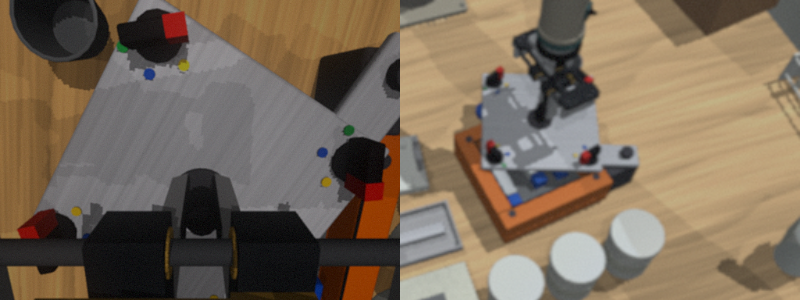

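View pics/n22.png

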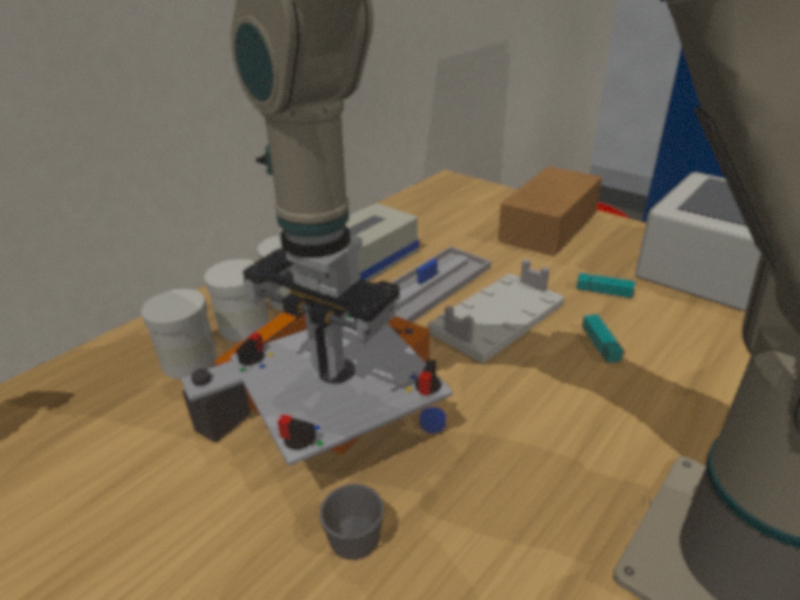

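```bash
python3 -m jog '[[[0,0,0,0],[0,0,0,0],[0,0,0,0],[0,0,0,0],[0,0,-0.02,0],[0,0,-0.05,0],[0,0,-0.08,0],[0,0,-0.1,0]]]' 0.07 40
python3 -m jog '[[[0,0,-0.03,0.14],[-0.02,0,-0.06,0.28],[-0.04,0,-0.08,0.42],[-0.06,0,-0.08,0.56],[-0.06,0,-0.08,0.7],[-0.06,0,-0.08,0.84],[-0.06,0,-0.08,0.98],[-0.06,0,-0.08,1.1]]]'
python3 - <<'E'
from h import *
import pickle
C=cam('wrist'); save('w23',r.snapshot('wrist')); print(C[2]-cam('wrist')[2]); pickle.dump(C,open('w23.pkl','wb'))
rel([.48,.13,.2],35)
b=cv2.imread('pics/w23.png'); cv2.imwrite('pics/w23z.png',cv2.resize(b,(800,600),interpolation=cv2.INTER_CUBIC))
E
```

```text
t: 40.55
eef_pos: [0.4792, 0.1272, 0.2103]
ee_rot: [178.4, -0.0, 99.6]
ft_force: [0.6, -0.2, 0.4]
finger_gap: 0.0692
t: 41.35
eef_pos: [0.4865, 0.0672, 0.2902]
ee_rot: [179.3, -1.4, 36.2]
ft_force: [-0.6, -1.1, 0.3]
finger_gap: 0.0698
[-0.00161488 -0.00081477 -0.00018056]
at [0.4866 0.0672 0.2901] yaw 35.99 -> shift [ 0.0294 -0.0557  0.0902] turn 0.0173
```

View pics/w23z.png

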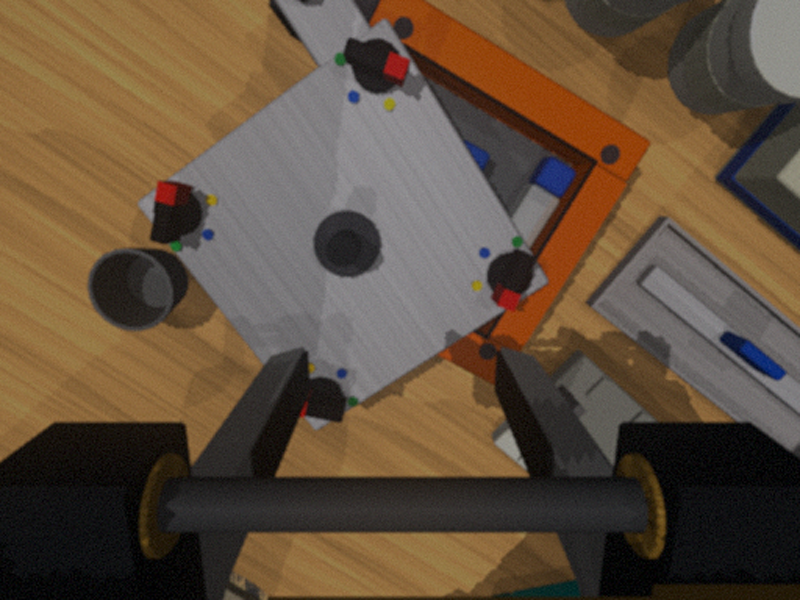

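Run:
```python
from h import *
import pickle
C=pickle.load(open('w23.pkl','rb')); f=lambda u,z: onplane(C,np.array(u)*.64,z)[:2]
g=f((346,243),.127); print('top',g,'base',f((347,243),.089)); d=g-np.array([.6088,.232]); a=np.degrees(np.arctan2(d[1],d[0]))%360; print(np.linalg.norm(d),a,'lid',np.radians(251.4-a))
rel([*g,.107],a-180)
```

```text
top [0.49136116 0.11215746] base [0.48590869 0.11181143]
0.16779188164666753 225.5803940154952 lid 0.4506371359972411
at [0.4866 0.0672 0.2901] yaw 35.99 -> shift [ 0.0259 -0.0357  0.1833] turn -0.1674
```

```bash
python3 -m jog '[[[0.01,-0.01,0.02,-0.1],[0.02,-0.03,0.05,-0.167],[0.024,-0.036,0.08,-0.167],[0.024,-0.036,0.11,-0.167],[0.024,-0.036,0.12,-0.167],[0.024,-0.036,0.12,-0.167],[0.024,-0.036,0.12,-0.167],[0.024,-0.036,0.12,-0.167]]]'
python3 - <<'E'
from h import *
save('w24',r.snapshot('wrist'))
rel([.4895,.111,.107],45.6)
E
```

```text
t: 42.2
eef_pos: [0.4891, 0.1108, 0.1716]
ee_rot: [179.0, -1.4, 45.5]
ft_force: [0.1, -0.2, 0.3]
finger_gap: 0.0703
at [0.489  0.1109 0.1715] yaw 45.56 -> shift [-0.0011 -0.0008  0.0645] turn -0.0007
```

View pics/w24.png

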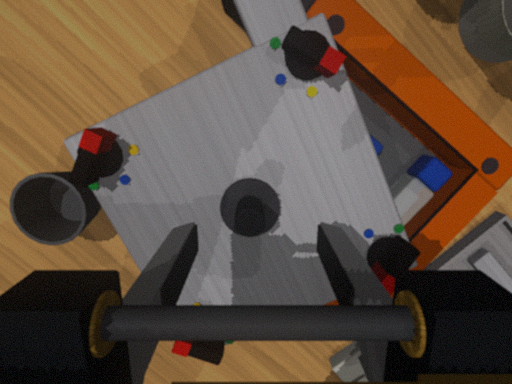

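```bash
python3 -m jog '[[[-0.001,-0.002,0.02,0],[-0.001,-0.002,0.04,0],[-0.001,-0.002,0.055,0],[-0.001,-0.002,0.063,0],[-0.001,-0.002,0.065,0],[-0.001,-0.002,0.065,0],[-0.001,-0.002,0.065,0],[-0.001,-0.002,0.065,0]]]'
python3 -m jog '[[[0,0,0,0],[0,0,0,0],[0,0,0,0],[0,0,0,0],[0,0,0,0],[0,0,0,0],[0,0,0,0],[0,0,0,0]]]' 0 30
python3 - <<'E'
from h import *
arc(.055,9); print(r.get_state()['ft_force'])
E
```

```text
t: 43.05
eef_pos: [0.4892, 0.1121, 0.1072]
ee_rot: [179.0, -1.4, 45.6]
ft_force: [0.5, 0.2, -0.1]
finger_gap: 0.07
t: 43.85
eef_pos: [0.4881, 0.1129, 0.107]
ee_rot: [179.1, -1.4, 45.6]
ft_force: [-1.6, 2.4, 2.3]
finger_gap: 0.0213
radius 0.1695838221597395 ang 224.63357047707046
[0.0001, 0.0093]
[0.0007, 0.0186]
[0.0018, 0.0279]
[0.0035, 0.0371]
[0.0056, 0.0461]
[0.0082, 0.0551]
[0.0113, 0.0639]
[0.0149, 0.0725]
[0.019, 0.0809]
[-1.57489772  2.38438186  2.29495804]
```

```bash
python3 -m jog '[[[0,0.009,0,-0.055],[0.0007,0.0186,0,-0.11],[0.0018,0.028,0,-0.165],[0.0035,0.037,0,-0.22],[0.0056,0.046,0,-0.275],[0.0082,0.055,0,-0.33],[0.0113,0.064,0,-0.385],[0.0149,0.0725,0,-0.44]]]'
python3 - <<'E'
from h import *
s=r.get_state();print(s['ft_force'],s['finger_gap'],s['t'])
save('w25',r.snapshot('wrist'))
arc(.03,4);print(r.get_state()['ft_force'])
E
```

```text
t: 44.65
eef_pos: [0.5486, 0.0741, 0.1071]
ee_rot: [178.9, -0.9, 70.9]
ft_force: [-0.9, 3.2, -7.4]
finger_gap: 0.0216
[-0.89329433  3.22311705 -7.41458608] 0.02155905820504389 44.65
radius 0.16897426053148867 ang 249.84017690012791
[-0.0, 0.0051]
[0.0001, 0.0101]
[0.0004, 0.0152]
[0.0008, 0.0202]
[  1.90398372   3.28476729 -10.53948349]
```

View pics/w25.png

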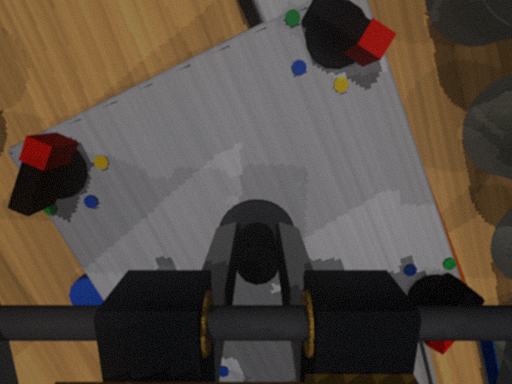

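```bash
python3 -m jog '[[[0,0.002,0,-0.01],[0,0.004,0,-0.02],[0,0.006,0,-0.03],[0,0.007,0,-0.03],[0,0.008,0,-0.03],[0,0.008,0,-0.03],[0,0.008,0,-0.03],[0,0.008,0,-0.03]]]'
python3 - <<'E'
from h import *
arc(.03,2);s=r.get_state(); print(s['ft_force'],s['finger_gap'])
E
```

```text
t: 45.5
eef_pos: [0.5534, 0.0724, 0.107]
ee_rot: [179.2, -0.9, 72.7]
ft_force: [-9.7, 3.3, 7.5]
finger_gap: 0.0211
radius 0.1689533686368165 ang 250.8682781061961
[-0.0001, 0.0051]
[-0.0, 0.0101]
[-9.74991634  3.28055792  7.46363886] 0.021114111130668488
```

```bash
python3 -m jog '[[[0,0,0,0],[0,0,0,0],[0,0,0,0],[0,0,-0.03,0],[0,0,-0.07,0],[0,0,-0.12,0],[0,0,-0.16,0],[0,0,-0.18,0]]]' 0.06
python3 -m jog '[[[-0.02,-0.03,-0.03,0.14],[-0.03,-0.05,-0.05,0.28],[-0.03,-0.05,-0.05,0.42],[-0.03,-0.05,-0.05,0.56],[-0.03,-0.05,-0.05,0.7],[-0.03,-0.05,-0.05,0.84],[-0.03,-0.05,-0.05,0.98],[-0.03,-0.05,-0.05,1.1]]]' 0.04
python3 - <<'E'
from h import *
import pickle
r.snapshot('side')
C=cam('wrist'); save('w26',r.snapshot('wrist')); print(C[2]-cam('wrist')[2]); pickle.dump(C,open('w26.pkl','wb'))
print(pose()[0],r.get_state()['ee_rot'],r.get_state()['joints'])
b=cv2.imread('pics/w26.png'); cv2.imwrite('pics/w26z.png',cv2.resize(b,(800,600),interpolation=cv2.INTER_CUBIC))
E
```

```text
t: 46.3
eef_pos: [0.5527, 0.0694, 0.2911]
ee_rot: [178.8, -1.0, 72.7]
ft_force: [0.9, 0.4, -0.2]
finger_gap: 0.0598
t: 47.1
eef_pos: [0.4956, 0.0544, 0.3399]
ee_rot: [-179.7, -1.6, 9.3]
ft_force: [0.9, 0.1, -0.5]
finger_gap: 0.04
[4.47064912e-03 4.49644010e-04 6.57936434e-06]
[0.49547264 0.05447344 0.33969842] [-179.71657731   -1.57826911    9.56011031] [-50.10313009  23.17859412  59.06953876 102.47192937 -22.59637151
  65.3646164  -64.32027392]
```

View pics/w26z.png

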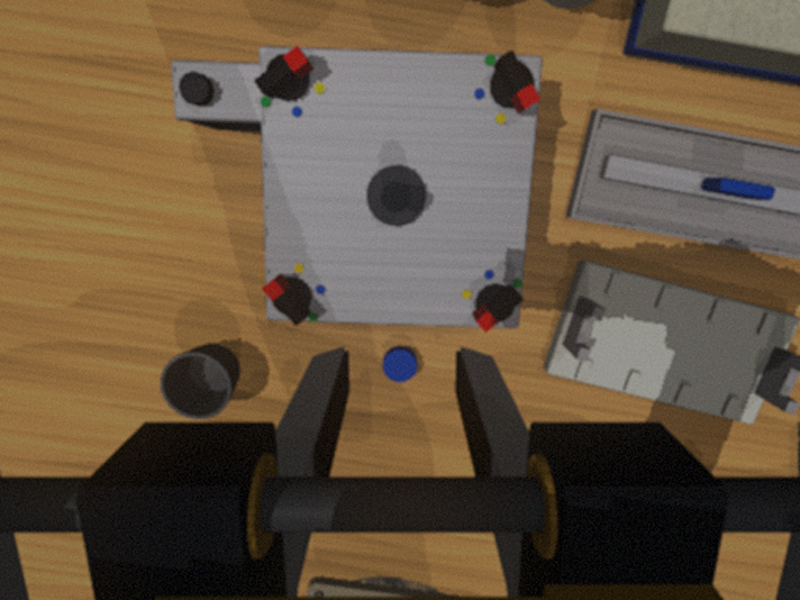

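Run:
```python
from h import *
b=cv2.imread('pics/w26.png')
def crop(x,y): return cv2.resize(b[y:y+50,x:x+66],None,fx=6,fy=6,interpolation=cv2.INTER_CUBIC)
t=np.vstack([np.hstack([crop(155,25),crop(290,25)]),np.hstack([crop(160,165),crop(285,165)])])
cv2.imwrite('pics/k26.png',t); print(t.shape)
```

```text
(600, 792, 3)
```

View pics/k26.png

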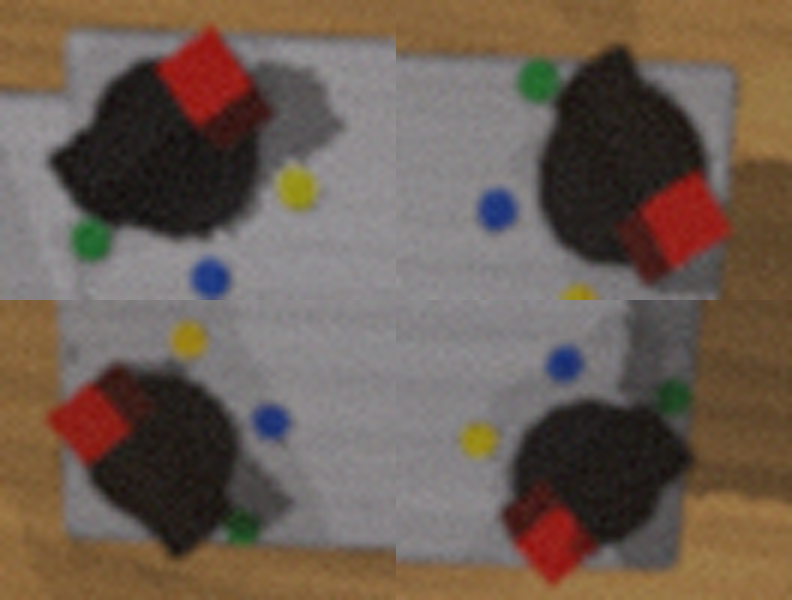

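Run:
```python
from h import *
import pickle
C=pickle.load(open('w26.pkl','rb'))
D={'TL':((155,25),(297,188),(210,278),(92,240),(208,75)),'TR':((290,25),(184,297),(102,210),(144,80),(290,220)),
'BL':((160,165),(188,40),(270,122),(242,225),(90,124)),'BR':((285,165),(84,140),(169,62),(279,97),(156,245))}
cs=[]
for k,(o,y,b,g,rd) in D.items():
    f=lambda q,z: onplane(C,np.array(o)+np.array(q)/6.,z)[:2]
    Y,B,G,Rr=f(y,.087),f(b,.087),f(g,.087),f(rd,.115); c=Y+G-B; cs.append(c)
    z0=c-G; d=Rr-c
    an=lambda v:np.degrees(np.arctan2(v[1],v[0]))
    print(k,'c',c.round(4),'dotr',[np.linalg.norm(v-c).round(4) for v in(Y,B,G)],'zero dir',an(z0).round(1),an(Y-c)+60,an(B-c)+120,'red',an(d).round(1),np.linalg.norm(d).round(4))
a=1
print(fit2([(1,1),(1,-1),(-1,1),(-1,-1)],cs))
cor=[onplane(C,(155+70/6,25+30/6),.087)[:2],onplane(C,(290+(737-396)/6,25+65/6),.087)[:2],onplane(C,(160+70/6,165+235/6),.087)[:2],onplane(C,(285+(680-396)/6,165+268/6),.087)[:2]]
print(fit2([(.109,.109),(.109,-.109),(-.109,.109),(-.109,-.109)],cor))
print('post',onplane(C,np.array((397,195))*.64,.1))
```

```text
TL c [0.6279 0.1644] dotr [np.float64(0.0247), np.float64(0.025), np.float64(0.0251)] zero dir -38.0 -38.17066416854503 -38.85627948969821 red -48.5 0.0144
TR c [ 0.651  -0.0064] dotr [np.float64(0.0254), np.float64(0.0259), np.float64(0.024)] zero dir -124.9 231.80315922399055 236.08810250151376 red -144.6 0.0154
BL c [0.4573 0.1434] dotr [np.float64(0.0245), np.float64(0.0249), np.float64(0.0251)] zero dir 52.4 52.16225992457283 51.090942502679766 red 46.0 0.0134
BR c [ 0.4779 -0.0283] dotr [np.float64(0.0256), np.float64(0.026), np.float64(0.0251)] zero dir 143.1 141.3509185657839 143.15174379937446 red 133.5 0.0149
(array([0.55351346, 0.06830356]), np.float64(7.19981037372023), np.float64(0.08645343973392315), array([[-0.79240404, -1.02130384],
       [-1.01999572,  0.79212703],
       [ 1.0212069 , -0.79167528],
       [ 0.79119286,  1.02085209]]))
(array([0.55338203, 0.0679734 ]), np.float64(7.213479196079299), np.float64(0.9857827102871639), array([[-0.0013592 , -0.00182263],
       [-0.00175994,  0.00172748],
       [ 0.00204256, -0.00120912],
       [ 0.00107658,  0.00130427]]))
post [0.55404825 0.0681698  0.1       ]
```

```bash
cat >> h.py <<'E'
LC=np.array([.5535,.0682]); kk=.0872
KN={'TL':(kk,kk,-37.8),'TR':(kk,-kk,-127.8),'BL':(-kk,kk,52.2),'BR':(-kk,-kk,142.2)}
def kn(k,z,ang,flip=0):
    x,y,z0=KN[k]; p=inw(LC,7.2,(x,y)); print(k,p.round(4),'yaw',z0-ang+flip); rel([*p,z],z0-ang+flip)
E
python3 - <<'E'
from h import *
kn('TR',.15,8,180)
print(r.get_state()['joints'].round(1))
E
```

```text
TR [ 0.6509 -0.0074] yaw 44.19999999999999
at [0.4955 0.0545 0.3397] yaw 9.56 -> shift [0.1378 0.0878 0.1931] turn -0.6046
[-50.1  23.2  59.1 102.5 -22.6  65.4 -64.3]
```

```bash
python3 -m jog '[[[0.02,0.02,0.02,-0.1],[0.05,0.04,0.05,-0.2],[0.08,0.06,0.08,-0.3],[0.11,0.07,0.11,-0.4],[0.138,0.088,0.14,-0.5],[0.138,0.088,0.17,-0.6],[0.138,0.088,0.19,-0.605],[0.138,0.088,0.193,-0.605]]]' 0.032 40
python3 - <<'E'
from h import *
C=cam('wrist');save('w27',r.snapshot('wrist'))
kn('TR',.105,8,180); print(r.get_state()['joints'].round(1))
E
```

```text
t: 48.0
eef_pos: [0.6499, -0.0079, 0.1474]
ee_rot: [179.5, -1.3, 44.3]
ft_force: [0.0, -0.3, -0.1]
finger_gap: 0.032
TR [ 0.6509 -0.0074] yaw 44.19999999999999
at [ 0.6505 -0.0079  0.1487] yaw 44.3 -> shift [-0.0004 -0.0005  0.0437] turn 0.0018
[-21.7  44.3  35.7  92.8 -32.   52.  -19.8]
```

View pics/w27.png

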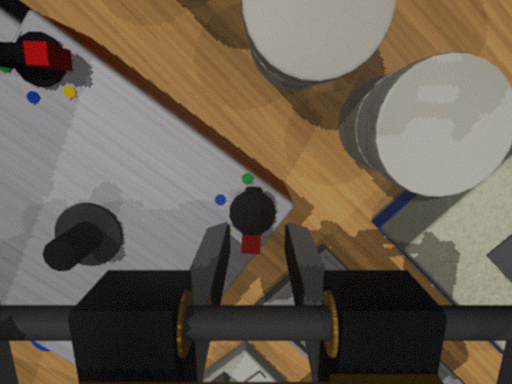

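```bash
python3 -m jog '[[[0,0,0.015,0],[0,0,0.03,0],[0,0,0.04,0],[0,0,0.044,0],[0,0,0.044,0],[0,0,0.044,0],[0,0,0.044,0],[0,0,0.044,0]]]'
python3 -m jog '[[[0,0,0,0],[0,0,0,0],[0,0,0,0],[0,0,0,0],[0,0,0,0],[0,0,0,0],[0,0,0,0],[0,0,0,0]]]' 0 40
python3 - <<'E'
from h import *
s=r.get_state(); print(s['ft_force'],s['moment']); kn('TR',.105,60,180); print(s['joints'].round(1))
E
```

```text
t: 48.85
eef_pos: [0.6519, -0.0075, 0.1052]
ee_rot: [179.4, -1.4, 44.3]
ft_force: [-0.7, 0.6, 1.3]
finger_gap: 0.0319
t: 49.65
eef_pos: [0.6492, -0.0043, 0.1051]
ee_rot: [179.8, -1.4, 44.4]
ft_force: [-6.2, 4.3, 5.8]
finger_gap: 0.0112
[-6.19787291  4.29188183  5.75900954] [ 1.17033334  1.626609   -0.0253034 ]
TR [ 0.6509 -0.0074] yaw -7.800000000000011
at [ 0.6492 -0.0043  0.1051] yaw 44.37 -> shift [-0.0009  0.0034  0.0001] turn 0.9106
[-20.6  47.1  33.4  94.5 -34.3  47.9 -17.9]
```

```bash
python3 -m jog '[[[0,0,0,0.13],[0,0,0,0.26],[0,0,0,0.39],[0,0,0,0.52],[0,0,0,0.65],[0,0,0,0.78],[0,0,0,0.91],[0,0,0,0.91]]]'
python3 - <<'E'
from h import *
s=r.get_state(); print(s['ft_force'],s['moment'],s['finger_gap'],s['joints'].round(1)); kn('TR',.105,60,180)
E
python3 -m jog '[[[0,0,0,0],[0,0,0,0],[0,0,0,0],[0,0,0,0],[0,0,-0.02,0],[0,0,-0.04,0],[0,0,-0.06,0],[0,0,-0.06,0]]]' 0.032
python3 - <<'E'
from h import *
C=cam('wrist');save('w28',r.snapshot('wrist'))
kn('TR',.105,60,180)
kn('BL',.17,8,0); print(r.get_state()['joints'].round(1))
E
```

```text
t: 50.45
eef_pos: [0.6493, -0.0053, 0.1052]
ee_rot: [-179.2, -1.0, -7.8]
ft_force: [-0.9, -1.9, 1.6]
finger_gap: 0.0117
[-0.93389324 -1.92845263  1.59212721] [-0.66895855  0.17300984 -0.05504021] 0.011743032992469619 [-27.1  51.6  46.9  94.7 -46.3  53.8 -60.2]
TR [ 0.6509 -0.0074] yaw -7.800000000000011
at [ 0.6493 -0.0053  0.1052] yaw -7.8 -> shift [0.0019 0.0019 0.0002] turn -0.0001
t: 51.25
eef_pos: [0.6499, -0.0067, 0.1679]
ee_rot: [-179.1, -1.3, -7.8]
ft_force: [0.2, 0.0, -0.0]
finger_gap: 0.0319
TR [ 0.6509 -0.0074] yaw -7.800000000000011
at [ 0.6489 -0.0061  0.1662] yaw -7.78 -> shift [0.001  0.0019 0.0612] turn 0.0004
BL [0.4561 0.1438] yaw 44.2
at [ 0.6489 -0.0061  0.1662] yaw -7.78 -> shift [-0.2112 -0.1225 -0.0061] turn -0.9071
[-28.5  47.7  50.1  92.3 -42.4  59.4 -63.2]
```

View pics/w28.png

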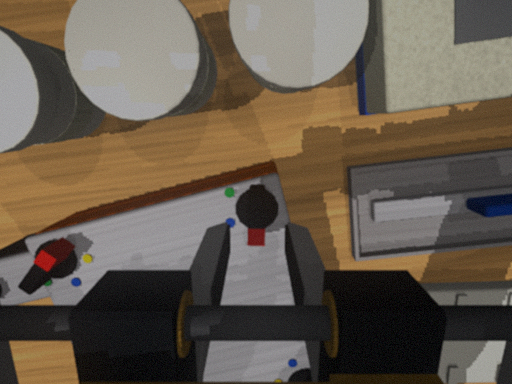

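```bash
python3 -m jog '[[[-0.03,-0.02,0,-0.12],[-0.065,-0.04,0,-0.24],[-0.1,-0.06,0,-0.36],[-0.135,-0.08,0,-0.48],[-0.17,-0.1,0,-0.6],[-0.195,-0.115,0,-0.72],[-0.21,-0.122,0,-0.84],[-0.21,-0.122,0,-0.907]]]'
python3 - <<'E'
from h import *
C=cam('wrist');save('w29',r.snapshot('wrist'))
kn('BL',.105,8,0); rel([.4573,.143,.105],44.2);print(r.get_state()['joints'].round(1))
E
```

```text
t: 52.1
eef_pos: [0.4538, 0.1453, 0.1628]
ee_rot: [179.8, -1.2, 44.7]
ft_force: [0.6, -1.2, -0.7]
finger_gap: 0.0319
BL [0.4561 0.1438] yaw 44.2
at [0.4553 0.1444 0.1631] yaw 44.67 -> shift [-0.0012  0.0007  0.0581] turn 0.0082
at [0.4553 0.1444 0.1631] yaw 44.67 -> shift [-0.0009  0.0021  0.0581] turn 0.0082
[-47.6  31.2  39.5 119.  -32.3  39.3 -32.1]
```

View pics/w29.png

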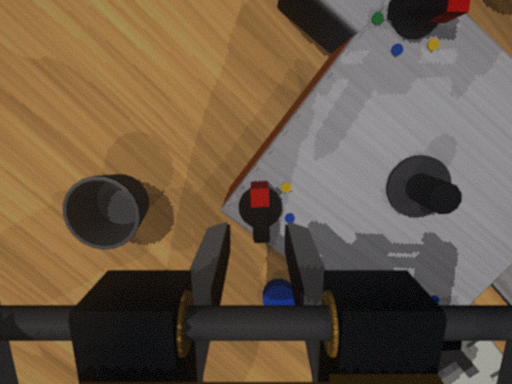

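```bash
python3 -m jog '[[[-0.001,0.002,0.02,0],[-0.001,0.002,0.04,0],[-0.001,0.002,0.053,0],[-0.001,0.002,0.058,0],[-0.001,0.002,0.058,0],[-0.001,0.002,0.058,0],[-0.001,0.002,0.058,0],[-0.001,0.002,0.058,0]]]'
python3 -m jog '[[[0,0,0,0],[0,0,0,0],[0,0,0,0],[0,0,0,0],[0,0,0,0],[0,0,0,0],[0,0,0,0],[0,0,0,0]]]' 0 40
python3 -m jog '[[[0,0,0,0.13],[0,0,0,0.26],[0,0,0,0.39],[0,0,0,0.52],[0,0,0,0.65],[0,0,0,0.78],[0,0,0,0.91],[0,0,0,0.915]]]'
python3 - <<'E'
from h import *
s=r.get_state(); print(s['ft_force'],s['moment'],s['finger_gap'],s['joints'].round(1)); kn('BL',.105,60,0)
E
python3 -m jog '[[[0,0,0,0],[0,0,0,0],[0,0,0,0],[0,0,0,0],[0,0,-0.02,0],[0,0,-0.04,0],[0,0,-0.06,0],[0,0,-0.06,0]]]' 0.032
python3 - <<'E'
from h import *
C=cam('wrist');save('w30',r.snapshot('wrist'))
kn('TL',.16,8,180); print(r.get_state()['joints'].round(1))
E
```

```text
t: 52.95
eef_pos: [0.4575, 0.1432, 0.1056]
ee_rot: [179.7, -1.4, 44.7]
ft_force: [-0.7, 0.5, 0.2]
finger_gap: 0.0319
t: 53.75
eef_pos: [0.4565, 0.1444, 0.1057]
ee_rot: [179.9, -1.4, 44.7]
ft_force: [-2.3, 3.3, 5.0]
finger_gap: 0.0119
t: 54.55
eef_pos: [0.4566, 0.144, 0.1057]
ee_rot: [-179.1, -1.0, -7.8]
ft_force: [-1.2, 0.4, 3.4]
finger_gap: 0.0117
[-1.17289375  0.39761142  3.44537433] [-0.19342891  0.42948357 -0.02672307] 0.011717202831641207 [-51.   41.   47.6 121.8 -51.8  38.9 -65.2]
BL [0.4561 0.1438] yaw -7.799999999999997
at [0.4566 0.144  0.1057] yaw -7.81 -> shift [-0.0005  0.0003  0.0007] turn -0.0002
t: 55.35
eef_pos: [0.457, 0.1431, 0.1675]
ee_rot: [-179.0, -1.2, -7.8]
ft_force: [-0.4, -0.4, -1.1]
finger_gap: 0.0322
TL [0.6291 0.1656] yaw 134.2
at [0.4562 0.1434 0.1664] yaw -7.79 -> shift [ 0.1681 -0.0453  0.0103] turn -2.4781
[-55.9  36.4  54.9 119.  -43.8  45.8 -71.8]
```

View pics/w30.png

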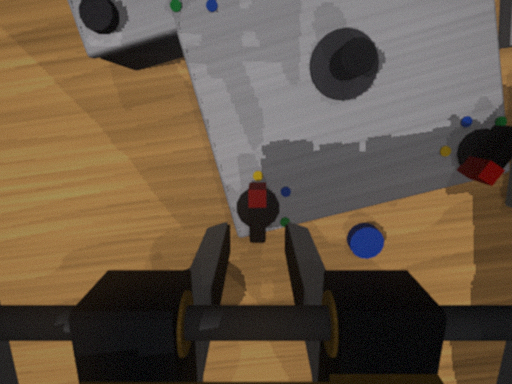

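```bash
python3 -m jog '[[[0.02,-0.005,0,-0.145],[0.04,-0.01,0,-0.29],[0.06,-0.015,0,-0.435],[0.08,-0.02,0,-0.58],[0.1,-0.026,0,-0.725],[0.12,-0.032,0,-0.87],[0.145,-0.038,0,-1.015],[0.167,-0.044,0,-1.16]]]'
python3 -m jog '[[[0,0,0,-0.145],[0,0,0,-0.29],[0,0,0,-0.435],[0,0,0,-0.58],[0,0,0,-0.725],[0,0,0,-0.87],[0,0,0,-1.015],[0,0,0,-1.16]]]'
python3 - <<'E'
from h import *
C=cam('wrist');save('w31',r.snapshot('wrist'))
rel([.628,.1645,.105],134.2); print(r.get_state()['joints'].round(1))
E
```

```text
t: 56.2
eef_pos: [0.6279, 0.1645, 0.1687]
ee_rot: [179.5, -1.3, 59.0]
ft_force: [0.3, 0.7, 1.1]
finger_gap: 0.0321
t: 57.0
eef_pos: [0.6271, 0.1646, 0.1672]
ee_rot: [178.7, -0.2, 125.8]
ft_force: [0.1, -0.1, 0.1]
finger_gap: 0.0323
at [0.6271 0.1644 0.1673] yaw 126.13 -> shift [-0.0007 -0.0007  0.0623] turn -0.1409
[-25.9  39.1  15.3  91.7 -13.5  49.9  30.8]
```

View pics/w31.png

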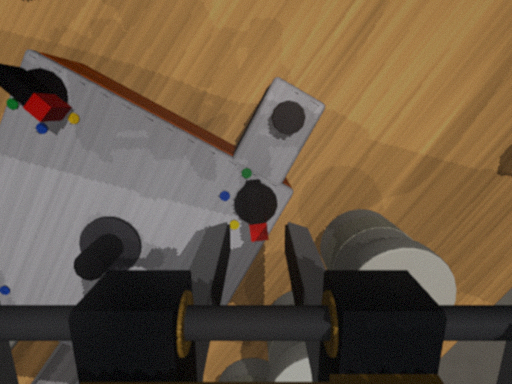

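```bash
python3 -m jog '[[[0,0,0.01,-0.1],[0,0,0.03,-0.14],[-0.0,-0.001,0.05,-0.14],[0,-0.001,0.06,-0.14],[0,-0.001,0.062,-0.14],[0,-0.001,0.062,-0.14],[0,-0.001,0.062,-0.14],[0,-0.001,0.062,-0.14]]]'
python3 -m jog '[[[0,0,0,0],[0,0,0,0],[0,0,0,0],[0,0,0,0],[0,0,0,0],[0,0,0,0],[0,0,0,0],[0,0,0,0]]]' 0 40
python3 -m jog '[[[0,0,0,0.13],[0,0,0,0.26],[0,0,0,0.39],[0,0,0,0.52],[0,0,0,0.65],[0,0,0,0.78],[0,0,0,0.91],[0,0,0,0.91]]]'
python3 - <<'E'
from h import *
s=r.get_state(); print(s['ft_force'],s['moment'],s['finger_gap'],s['joints'].round(1)); kn('TL',.105,60,180)
E
python3 -m jog '[[[0,0,0,0],[0,0,0,0],[0,0,0,0],[0,0,0,0],[0,0,-0.02,0],[0,0,-0.04,0],[0,0,-0.06,0],[0,0,-0.06,0]]]' 0.032
python3 - <<'E'
from h import *
C=cam('wrist');save('w32',r.snapshot('wrist'))
kn('BR',.16,8,0); print(r.get_state()['joints'].round(1))
E
```

```text
t: 57.85
eef_pos: [0.628, 0.1651, 0.1063]
ee_rot: [178.6, 0.0, 134.1]
ft_force: [0.3, 0.1, 0.1]
finger_gap: 0.0318
t: 58.65
eef_pos: [0.6278, 0.1648, 0.1066]
ee_rot: [178.6, 0.0, 134.1]
ft_force: [-1.1, -0.5, 6.3]
finger_gap: 0.0115
t: 59.45
eef_pos: [0.6267, 0.1644, 0.1065]
ee_rot: [179.2, -1.0, 81.9]
ft_force: [-3.8, -1.9, 5.5]
finger_gap: 0.0115
[-3.80498505 -1.89548133  5.50028767] [-0.58847999  1.07986656  0.03486343] 0.01154828992896196 [-32.1  45.2  26.4  94.6 -27.2  45.5  -1.6]
TL [0.6291 0.1656] yaw 82.2
at [0.6267 0.1644 0.1065] yaw 81.86 -> shift [0.0016 0.0021 0.0016] turn -0.006
t: 60.25
eef_pos: [0.6279, 0.1635, 0.1692]
ee_rot: [178.9, -1.1, 81.9]
ft_force: [0.2, -0.3, 0.1]
finger_gap: 0.032
BR [ 0.4779 -0.0292] yaw 134.2
at [0.6268 0.1635 0.1676] yaw 81.85 -> shift [-0.212  -0.1201  0.0017] turn -0.9136
[-33.4  41.1  28.8  92.1 -24.6  51.9  -3.7]
```

View pics/w32.png

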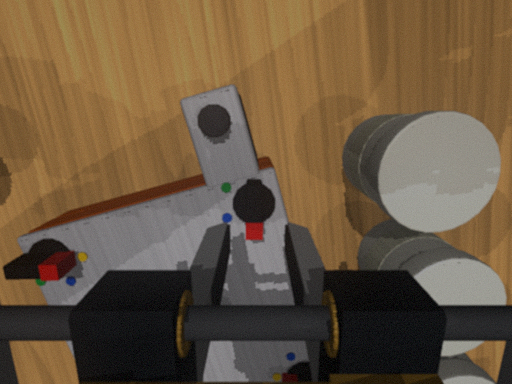

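```bash
python3 -m jog '[[[-0.03,-0.02,0,-0.12],[-0.065,-0.04,0,-0.24],[-0.1,-0.06,0,-0.36],[-0.135,-0.08,0,-0.48],[-0.17,-0.1,0,-0.6],[-0.195,-0.112,0,-0.72],[-0.21,-0.119,0,-0.84],[-0.21,-0.119,0,-0.914]]]'
python3 - <<'E'
from h import *
C=cam('wrist');save('w33',r.snapshot('wrist'))
rel([.479,-.0275,.105],134.2);print(r.get_state()['joints'].round(1))
E
```

```text
t: 61.1
eef_pos: [0.4768, -0.0298, 0.1609]
ee_rot: [178.7, -0.0, 134.2]
ft_force: [0.5, 0.8, 0.6]
finger_gap: 0.0322
at [ 0.4778 -0.0287  0.161 ] yaw 134.4 -> shift [-0.      0.0004  0.0561] turn 0.0035
[ -8.1  27.1  12.5 118.1 -11.6  35.   56.9]
```

View pics/w33.png

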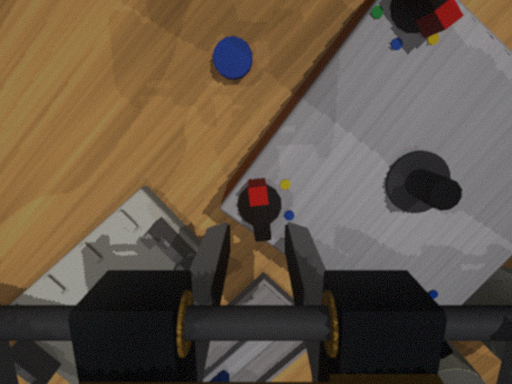

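```bash
python3 -m jog '[[[0,0,0.02,0],[0,0.001,0.04,0],[0,0.001,0.051,0],[0,0.001,0.055,0],[0,0.001,0.056,0],[0,0.001,0.056,0],[0,0.001,0.056,0],[0,0.001,0.056,0]]]'
python3 -m jog '[[[0,0,0,0],[0,0,0,0],[0,0,0,0],[0,0,0,0],[0,0,0,0],[0,0,0,0],[0,0,0,0],[0,0,0,0]]]' 0 40
python3 -m jog '[[[0,0,0,0.13],[0,0,0,0.26],[0,0,0,0.39],[0,0,0,0.52],[0,0,0,0.65],[0,0,0,0.78],[0,0,0,0.91],[0,0,0,0.91]]]'
python3 - <<'E'
from h import *
s=r.get_state(); print(s['ft_force'],s['moment'],s['finger_gap'],s['joints'].round(1)); kn('BR',.105,60,0)
E
python3 -m jog '[[[0,0,0,0],[0,0,0,0],[0,0,0,0],[0,0,0,0],[0,0,-0.04,0],[0,0,-0.08,0],[0,0,-0.13,0],[0,0,-0.17,0]]]' 0.032
python3 - <<'E'
from h import *
C=cam('wrist');save('w34',r.snapshot('wrist')); save('sc34',r.snapshot('scene'))
b=cv2.imread('pics/w34.png'); cv2.imwrite('pics/w34z.png',cv2.resize(b,(800,600)))
b=cv2.imread('pics/sc34.png')[80:280,220:460]; cv2.imwrite('pics/sc34z.png',cv2.resize(b,(720,600)))
rel([.478,-.0275,.105],82); print(r.get_state()['joints'].round(1))
E
```

```text
t: 61.95
eef_pos: [0.4799, -0.027, 0.1056]
ee_rot: [178.6, 0.1, 134.4]
ft_force: [0.8, 0.3, -0.0]
finger_gap: 0.0321
t: 62.75
eef_pos: [0.4792, -0.0278, 0.1057]
ee_rot: [178.7, 0.0, 134.4]
ft_force: [-2.2, -3.8, 5.5]
finger_gap: 0.0116
t: 63.55
eef_pos: [0.4775, -0.0285, 0.1057]
ee_rot: [179.3, -0.9, 82.0]
ft_force: [-5.2, -4.3, 7.3]
finger_gap: 0.0115
[-5.17493194 -4.34766648  7.27038358] [-1.14647482  1.56196507 -0.04794316] 0.011464710331638595 [-16.1  34.5  24.8 121.  -30.5  29.8  23.6]
BR [ 0.4779 -0.0292] yaw 82.19999999999999
at [ 0.4775 -0.0285  0.1057] yaw 82.03 -> shift [-0.0007  0.0005  0.0007] turn -0.0029
t: 64.35
eef_pos: [0.4754, -0.0312, 0.278]
ee_rot: [179.2, -0.9, 82.0]
ft_force: [1.2, 0.8, -0.7]
finger_gap: 0.0321
at [ 0.4785 -0.0316  0.2804] yaw 82.06 -> shift [ 0.0007 -0.005   0.1754] turn 0.001
[-26.8  20.   38.  110.1 -16.5  53.8  11.1]
```

View pics/w34z.png

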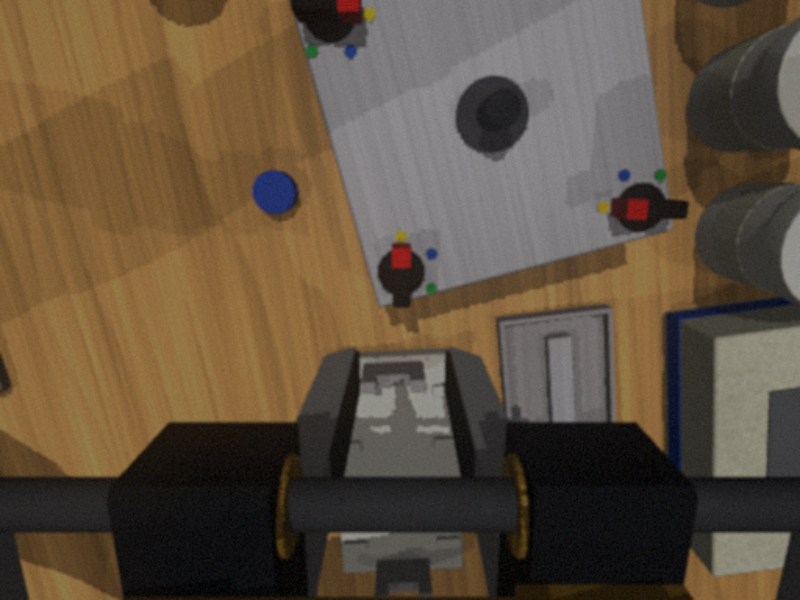

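View pics/sc34z.png

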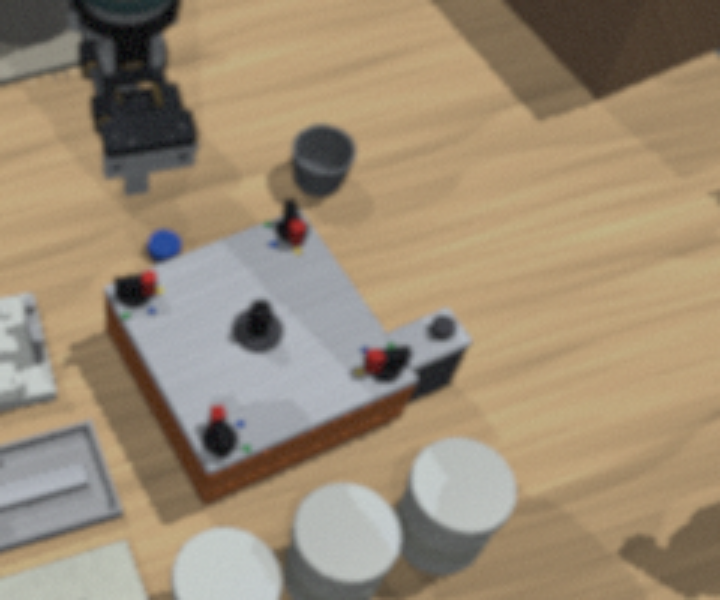

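```bash
python3 -m jog '[[[0,-0.003,0.03,0],[0.001,-0.005,0.07,0],[0.001,-0.005,0.11,0],[0.001,-0.005,0.15,0],[0.001,-0.005,0.17,0],[0.001,-0.005,0.175,0],[0.001,-0.005,0.175,0],[0.001,-0.005,0.175,0]]]'
python3 -m jog '[[[0,0,0,0],[0,0,0,0],[0,0,0,0],[0,0,0,0],[0,0,0,0],[0,0,0,0],[0,0,0,0],[0,0,0,0]]]' 0 40
python3 -m jog '[[[0,0,0,0.148],[0,0,0,0.296],[0,0,0,0.444],[0,0,0,0.592],[0,0,0,0.74],[0,0,0,0.888],[0,0,0,1.036],[0,0,0,1.047]]]'
python3 - <<'E'
from h import *
s=r.get_state(); print(s['ft_force'],s['moment'],s['finger_gap'],s['joints'].round(1)); kn('BR',.105,120,0)
E
python3 -m jog '[[[0,0,0,0],[0,0,0,0],[0,0,0,0],[0,0,0,0],[0,0,-0.02,0],[0,0,-0.04,0],[0,0,-0.06,0],[0,0,-0.06,0]]]' 0.032
python3 -m jog '[[[0.03,-0.02,0,-0.14],[0.065,-0.04,0,-0.28],[0.1,-0.06,0,-0.42],[0.135,-0.08,0,-0.56],[0.17,-0.1,0,-0.7],[0.2,-0.117,0,-0.84],[0.21,-0.123,0,-0.98],[0.21,-0.123,0,-1.047]]]'
python3 - <<'E'
from h import *
C=cam('wrist');save('w35',r.snapshot('wrist'))
rel([.627,.1645,.106],82.2);print(r.get_state()['joints'].round(1))
E
```

```text
t: 65.25
eef_pos: [0.4787, -0.0275, 0.1061]
ee_rot: [178.6, -1.1, 82.0]
ft_force: [-0.3, -0.5, 0.5]
finger_gap: 0.0322
t: 66.05
eef_pos: [0.4776, -0.0271, 0.1067]
ee_rot: [178.7, -1.1, 82.1]
ft_force: [-2.7, -0.2, 6.9]
finger_gap: 0.012
t: 66.85
eef_pos: [0.4772, -0.0268, 0.1067]
ee_rot: [-179.7, -1.6, 22.0]
ft_force: [-2.1, 0.6, 0.9]
finger_gap: 0.0113
[-2.05318458  0.60725872  0.91890769] [-0.20398339  0.61181295 -0.04078504] 0.011319851391171374 [-27.1  38.8  42.3 121.8 -48.   36.2 -18.4]
BR [ 0.4779 -0.0292] yaw 22.19999999999999
at [ 0.4772 -0.0268  0.1067] yaw 22.03 -> shift [-0.0003  0.0025  0.0017] turn -0.0031
t: 67.65
eef_pos: [0.4773, -0.0283, 0.1685]
ee_rot: [-179.8, -1.8, 22.1]
ft_force: [-0.4, -0.3, -0.7]
finger_gap: 0.0317
t: 68.45
eef_pos: [0.6262, 0.1674, 0.1742]
ee_rot: [178.6, -1.2, 82.5]
ft_force: [-0.3, -0.9, 0.7]
finger_gap: 0.0322
at [0.6256 0.1657 0.1743] yaw 82.5 -> shift [-0.0024 -0.0001  0.0683] turn 0.0052
[-36.1  41.3  33.2  92.4 -27.8  52.9  -0.5]
```

View pics/w35.png

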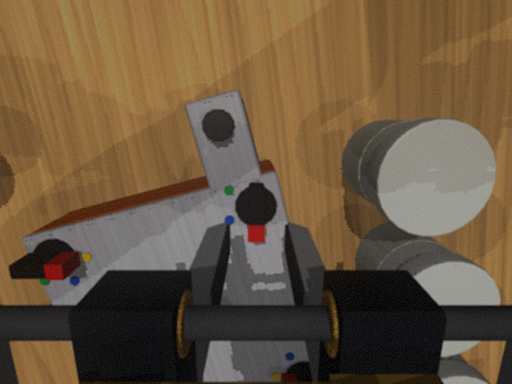

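```bash
python3 -m jog '[[[-0.002,0,0.02,0],[-0.002,0,0.04,0],[-0.002,0,0.06,0],[-0.002,0,0.068,0],[-0.002,0,0.068,0],[-0.002,0,0.068,0],[-0.002,0,0.068,0],[-0.002,0,0.068,0]]]'
python3 -m jog '[[[0,0,0,0],[0,0,0,0],[0,0,0,0],[0,0,0,0],[0,0,0,0],[0,0,0,0],[0,0,0,0],[0,0,0,0]]]' 0 40
python3 -m jog '[[[0,0,0,0.148],[0,0,0,0.296],[0,0,0,0.444],[0,0,0,0.592],[0,0,0,0.74],[0,0,0,0.888],[0,0,0,1.036],[0,0,0,1.05]]]'
python3 - <<'E'
from h import *
s=r.get_state(); print(s['ft_force'],s['moment'],s['finger_gap'],s['joints'].round(1)); kn('TL',.105,120,180)
E
python3 -m jog '[[[0,0,0,0],[0,0,0,0],[0,0,0,0],[0,0,0,0],[0,0,-0.02,0],[0,0,-0.04,0],[0,0,-0.06,0],[0,0,-0.06,0]]]' 0.032
python3 -m jog '[[[0,0.02,0,-0.145],[-0.01,0.045,0,-0.29],[-0.015,0.07,0,-0.435],[-0.02,0.09,0,-0.58],[-0.025,0.11,0,-0.725],[-0.03,0.13,0,-0.87],[-0.04,0.15,0,-1.015],[-0.043,0.166,0,-1.16]]]'
python3 -m jog '[[[0,0,0,-0.145],[0,0,0,-0.29],[0,0,0,-0.435],[0,0,0,-0.58],[0,0,0,-0.725],[0,0,0,-0.87],[0,0,0,-1.015],[0,0,0,-1.16]]]'
python3 - <<'E'
from h import *
C=cam('wrist');save('w36',r.snapshot('wrist'))
rel([.6493,-.005,.106],172.2);print(r.get_state()['joints'].round(1))
E
```

```text
t: 69.3
eef_pos: [0.6277, 0.165, 0.1073]
ee_rot: [178.5, -1.2, 82.5]
ft_force: [0.2, -0.3, 0.3]
finger_gap: 0.032
t: 70.1
eef_pos: [0.6268, 0.1653, 0.1075]
ee_rot: [178.6, -1.2, 82.5]
ft_force: [-4.4, 0.2, 5.6]
finger_gap: 0.0116
t: 70.9
eef_pos: [0.6265, 0.1654, 0.1075]
ee_rot: [-179.7, -1.7, 22.2]
ft_force: [-2.2, 1.0, 4.3]
finger_gap: 0.012
[-2.2369277   0.95707636  4.30143466] [-0.23310189  0.87357155 -0.0177806 ] 0.012047728331029678 [-42.1  50.6  45.9  95.5 -45.5  52.4 -45.9]
TL [0.6291 0.1656] yaw 22.19999999999999
at [0.6265 0.1654 0.1075] yaw 22.22 -> shift [0.0024 0.0007 0.0026] turn 0.0004
t: 71.7
eef_pos: [0.6269, 0.164, 0.1702]
ee_rot: [-179.7, -2.0, 22.2]
ft_force: [0.8, 0.1, -0.2]
finger_gap: 0.0317
t: 72.5
eef_pos: [0.649, -0.0078, 0.1668]
ee_rot: [178.3, -1.0, 89.0]
ft_force: [0.5, -0.2, 0.3]
finger_gap: 0.0325
t: 73.3
eef_pos: [0.6485, -0.0077, 0.1657]
ee_rot: [178.4, 1.1, 155.8]
ft_force: [0.5, -0.3, -0.5]
finger_gap: 0.0321
at [ 0.6485 -0.0079  0.1659] yaw 156.05 -> shift [0.0016 0.0013 0.0599] turn -0.2819
[ -7.9  38.6  11.2  92.1 -10.7  48.7  73.9]
```

View pics/w36.png

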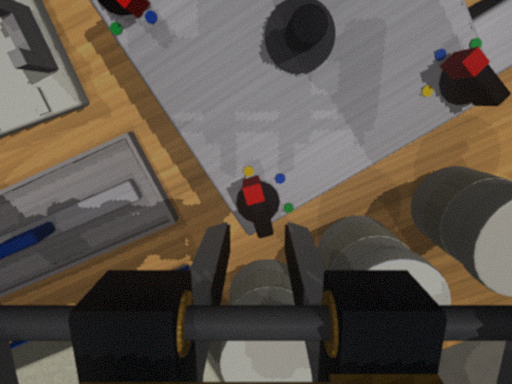

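```bash
python3 -m jog '[[[0.001,0.001,0.01,-0.14],[0.0015,0.001,0.02,-0.28],[0.0015,0.001,0.04,-0.282],[0.0015,0.001,0.055,-0.282],[0.0015,0.001,0.06,-0.282],[0.0015,0.001,0.06,-0.282],[0.0015,0.001,0.06,-0.282],[0.0015,0.001,0.06,-0.282]]]'
python3 -m jog '[[[0,0,0,0],[0,0,0,0],[0,0,0,0],[0,0,0,0],[0,0,0,0],[0,0,0,0],[0,0,0,0],[0,0,0,0]]]' 0 40
python3 -m jog '[[[0,0,0,0.148],[0,0,0,0.296],[0,0,0,0.444],[0,0,0,0.592],[0,0,0,0.74],[0,0,0,0.888],[0,0,0,1.036],[0,0,0,1.047]]]'
python3 - <<'E'
from h import *
s=r.get_state(); print(s['ft_force'],s['moment'],s['finger_gap'],s['joints'].round(1)); kn('TR',.105,120,0)
E
python3 -m jog '[[[0,0,0,0],[0,0,0,0],[0,0,0,0],[0,0,0,0],[0,0,-0.02,0],[0,0,-0.04,0],[0,0,-0.06,0],[0,0,-0.06,0]]]' 0.032
python3 -m jog '[[[0.03,-0.02,0,-0.14],[0.065,-0.04,0,-0.28],[0.1,-0.06,0,-0.42],[0.135,-0.08,0,-0.56],[0.17,-0.1,0,-0.7],[0.2,-0.115,0,-0.84],[0.211,-0.122,0,-0.98],[0.211,-0.122,0,-1.047]]]'
python3 - <<'E'
from h import *
C=cam('wrist');save('w37',r.snapshot('wrist'))
rel([.4568,.1437,.106],172.2);print(r.get_state()['joints'].round(1))
E
```

```text
t: 74.15
eef_pos: [0.6499, -0.0053, 0.1067]
ee_rot: [178.8, 1.6, 172.2]
ft_force: [1.3, -0.5, -0.2]
finger_gap: 0.032
t: 74.95
eef_pos: [0.6502, -0.0053, 0.1071]
ee_rot: [178.7, 1.6, 172.2]
ft_force: [-0.6, 0.1, 5.4]
finger_gap: 0.0115
t: 75.75
eef_pos: [0.649, -0.0067, 0.1071]
ee_rot: [178.2, -0.2, 112.0]
ft_force: [-2.4, -1.9, 5.7]
finger_gap: 0.0116
[-2.44706239 -1.89100727  5.73314443] [-0.96988115  0.91083484 -0.04487254] 0.011562265183232895 [-14.7  44.4  22.8  94.9 -24.3  44.1  41.5]
TR [ 0.6509 -0.0074] yaw -247.8
at [ 0.649  -0.0067  0.1071] yaw 112.02 -> shift [-0.0013  0.0014  0.0021] turn -0.0031
t: 76.55
eef_pos: [0.6492, -0.008, 0.1697]
ee_rot: [177.9, -0.1, 112.0]
ft_force: [1.3, -0.3, -0.3]
finger_gap: 0.0318
t: 77.35
eef_pos: [0.4543, 0.1437, 0.1648]
ee_rot: [178.8, 1.6, 172.5]
ft_force: [0.8, -0.3, -0.5]
finger_gap: 0.0317
at [0.4556 0.1428 0.165 ] yaw 172.45 -> shift [ 0.0007 -0.0001  0.059 ] turn 0.0044
[-27.3  25.9   9.4 119.   -7.9  33.6  70. ]
```

View pics/w37.png

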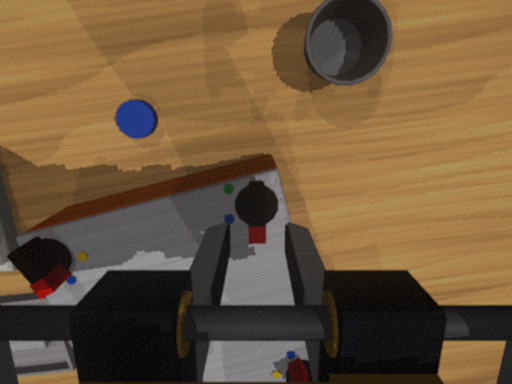

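```bash
python3 -m jog '[[[0.001,0,0.02,0],[0.001,0,0.04,0],[0.001,0,0.052,0],[0.001,0,0.058,0],[0.001,0,0.059,0],[0.001,0,0.059,0],[0.001,0,0.059,0],[0.001,0,0.059,0]]]'
python3 -m jog '[[[0,0,0,0],[0,0,0,0],[0,0,0,0],[0,0,0,0],[0,0,0,0],[0,0,0,0],[0,0,0,0],[0,0,0,0]]]' 0 40
python3 -m jog '[[[0,0,0,0.148],[0,0,0,0.296],[0,0,0,0.444],[0,0,0,0.592],[0,0,0,0.74],[0,0,0,0.888],[0,0,0,1.036],[0,0,0,1.052]]]'
python3 - <<'E'
from h import *
s=r.get_state(); print(s['ft_force'],s['moment'],s['finger_gap'],s['joints'].round(1)); kn('BL',.105,120,180)
E
python3 -m jog '[[[0,0,0,0],[0,0,0,0],[0,0,0,0],[0,0,0,0],[0,0,-0.04,0],[0,0,-0.08,0],[0,0,-0.13,0],[0,0,-0.17,0]]]' 0.032
python3 - <<'E'
from h import *
C=cam('wrist');save('w38',r.snapshot('wrist')); save('sc38',r.snapshot('scene'))
b=cv2.imread('pics/w38.png'); cv2.imwrite('pics/w38z.png',cv2.resize(b,(800,600)))
b=cv2.imread('pics/sc38.png')[80:280,220:460]; cv2.imwrite('pics/sc38z.png',cv2.resize(b,(720,600)))
rel([.4568,.1437,.106],112.2); print(r.get_state()['joints'].round(1))
E
```

```text
t: 78.2
eef_pos: [0.4569, 0.144, 0.1065]
ee_rot: [178.8, 1.8, 172.4]
ft_force: [0.1, -0.2, 0.6]
finger_gap: 0.032
t: 79.0
eef_pos: [0.457, 0.1441, 0.1067]
ee_rot: [178.8, 1.8, 172.4]
ft_force: [-0.5, -0.0, 5.7]
finger_gap: 0.0119
t: 79.8
eef_pos: [0.4565, 0.1434, 0.1066]
ee_rot: [178.0, -0.1, 112.0]
ft_force: [-1.0, -1.1, 6.6]
finger_gap: 0.0119
[-1.01479438 -1.12301808  6.5744464 ] [-0.84378548  0.67411931  0.01341416] 0.01186307342556767 [-37.   33.8  23.9 122.1 -29.9  27.6  31.7]
BL [0.4561 0.1438] yaw 112.2
at [0.4565 0.1434 0.1066] yaw 111.98 -> shift [ 0.0005 -0.0003  0.0016] turn -0.0038
t: 80.6
eef_pos: [0.4511, 0.1405, 0.2788]
ee_rot: [177.9, -0.1, 112.0]
ft_force: [0.9, 1.1, 0.9]
finger_gap: 0.0319
at [0.4541 0.1413 0.2813] yaw 111.99 -> shift [ 0.0007 -0.0046  0.1753] turn -0.0037
[-49.   18.7  38.1 111.7 -15.3  51.8  18.6]
```

View pics/w38z.png

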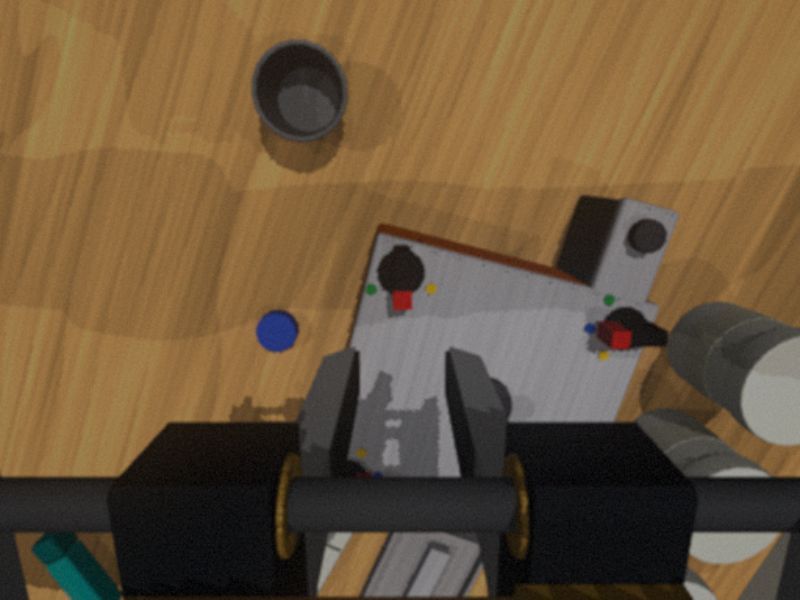

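View pics/sc38z.png

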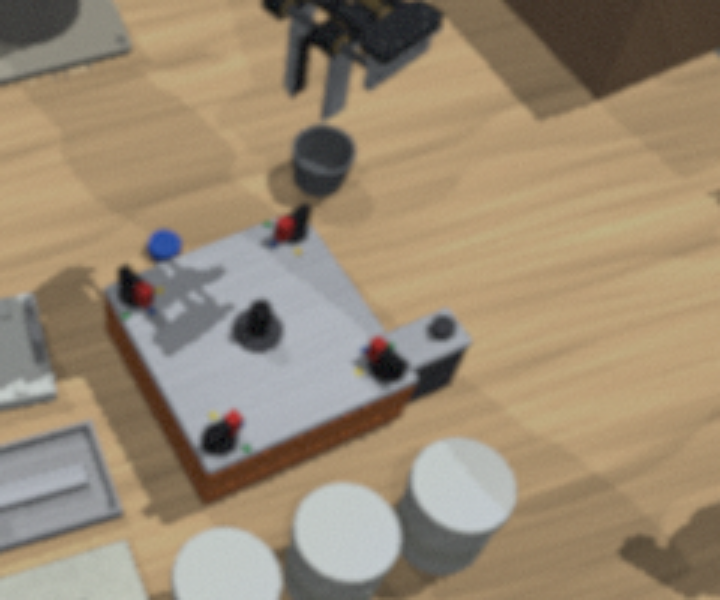

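```bash
python3 -m jog '[[[0,-0.003,0.03,0],[0.001,-0.0045,0.07,0],[0.001,-0.0045,0.11,0],[0.001,-0.0045,0.15,0],[0.001,-0.0045,0.17,0],[0.001,-0.0045,0.175,0],[0.001,-0.0045,0.175,0],[0.001,-0.0045,0.175,0]]]'
python3 -m jog '[[[0,0,0,0],[0,0,0,0],[0,0,0,0],[0,0,0,0],[0,0,0,0],[0,0,0,0],[0,0,0,0],[0,0,0,0]]]' 0 40
python3 -m jog '[[[0,0,0,0.148],[0,0,0,0.296],[0,0,0,0.444],[0,0,0,0.592],[0,0,0,0.74],[0,0,0,0.888],[0,0,0,1.036],[0,0,0,1.1]]]'
python3 - <<'E'
from h import *
s=r.get_state(); print(s['ft_force'],s['moment'],s['finger_gap'],s['joints'].round(1)); kn('BL',.105,180,180)
E
python3 -m jog '[[[0,0,0,0],[0,0,0,0],[0,0,0,0],[0,0,0,0],[0,0,-0.02,0],[0,0,-0.04,0],[0,0,-0.06,0],[0,0,-0.06,0]]]' 0.032
python3 -m jog '[[[0.001,0.04,0,-0.14],[0.003,0.08,0,-0.28],[0.005,0.12,0,-0.42],[0.006,0.16,0,-0.56],[0.008,0.195,0,-0.7],[0.01,0.23,0,-0.84],[0.01,0.243,0,-0.98],[0.01,0.243,0,-1.08]]]'
python3 - <<'E'
from h import *
C=cam('wrist');save('w39',r.snapshot('wrist'))
rel([.649,-.006,.106],112.2);print(r.get_state()['joints'].round(1))
E
```

```text
t: 81.5
eef_pos: [0.4574, 0.1439, 0.1071]
ee_rot: [177.3, -0.2, 112.0]
ft_force: [-0.1, -0.2, 0.5]
finger_gap: 0.032
t: 82.3
eef_pos: [0.4563, 0.1438, 0.1076]
ee_rot: [177.4, -0.2, 112.0]
ft_force: [-2.2, -1.1, 8.2]
finger_gap: 0.0115
t: 83.1
eef_pos: [0.4558, 0.1439, 0.1077]
ee_rot: [179.0, -2.4, 48.9]
ft_force: [-0.9, -0.3, 0.5]
finger_gap: 0.0115
[-0.91542479 -0.33994389  0.49794477] [-0.24352646  0.57328779  0.59670753] 0.011472254774010737 [-48.5  38.3  42.4 122.9 -49.1  34.3 -11.5]
BL [0.4561 0.1438] yaw 52.2
at [0.4558 0.1439 0.1077] yaw 48.85 -> shift [-0.      0.0002  0.0027] turn -0.0584
t: 83.9
eef_pos: [0.4549, 0.1428, 0.1695]
ee_rot: [178.9, -2.6, 48.9]
ft_force: [-0.4, -1.0, 0.7]
finger_gap: 0.0321
t: 84.7
eef_pos: [0.6455, -0.0125, 0.1735]
ee_rot: [177.2, -0.2, 110.9]
ft_force: [0.4, -0.3, 0.6]
finger_gap: 0.032
at [ 0.6446 -0.0113  0.1734] yaw 111.07 -> shift [0.003  0.0028 0.0677] turn -0.0198
[-17.9  39.9  29.2  93.6 -25.8  50.7  42.6]
```

View pics/w39.png

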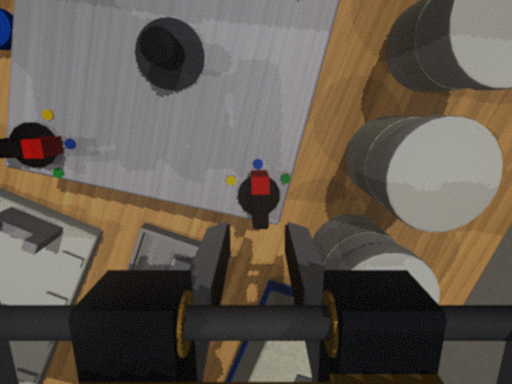

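```bash
python3 -m jog '[[[0.002,0.002,0.02,-0.02],[0.003,0.003,0.04,-0.02],[0.003,0.003,0.058,-0.02],[0.003,0.003,0.066,-0.02],[0.003,0.003,0.068,-0.02],[0.003,0.003,0.068,-0.02],[0.003,0.003,0.068,-0.02],[0.003,0.003,0.068,-0.02]]]'
python3 -m jog '[[[0,0,0,0],[0,0,0,0],[0,0,0,0],[0,0,0,0],[0,0,0,0],[0,0,0,0],[0,0,0,0],[0,0,0,0]]]' 0 40
python3 -m jog '[[[0,0,0,0.148],[0,0,0,0.296],[0,0,0,0.444],[0,0,0,0.592],[0,0,0,0.74],[0,0,0,0.888],[0,0,0,1.036],[0,0,0,1.1]]]'
python3 - <<'E'
from h import *
s=r.get_state(); print(s['ft_force'],s['moment'],s['finger_gap'],s['joints'].round(1)); kn('TR',.105,180,0)
E
python3 -m jog '[[[0,0,0,0],[0,0,0,0],[0,0,0,0],[0,0,0,0],[0,0,-0.02,0],[0,0,-0.04,0],[0,0,-0.06,0],[0,0,-0.06,0]]]' 0.032
python3 -m jog '[[[0.014,-0.016,0,-0.145],[0.03,-0.032,0,-0.29],[0.045,-0.05,0,-0.435],[0.06,-0.07,0,-0.58],[0.075,-0.09,0,-0.725],[0.09,-0.105,0,-0.87],[0.105,-0.12,0,-1.015],[0.114,-0.128,0,-1.16]]]'
python3 -m jog '[[[0,0,0,-0.145],[0,0,0,-0.29],[0,0,0,-0.435],[0,0,0,-0.58],[0,0,0,-0.725],[0,0,0,-0.87],[0,0,0,-1.015],[0,0,0,-1.16]]]'
python3 - <<'E'
from h import *
C=cam('wrist');save('w40',r.snapshot('wrist'))
rel([.627,.1645,.106],202.2);print(r.get_state()['joints'].round(1))
E
```

```text
t: 85.55
eef_pos: [0.6498, -0.0059, 0.1066]
ee_rot: [177.1, -0.2, 112.2]
ft_force: [-0.2, 0.3, -0.4]
finger_gap: 0.032
t: 86.35
eef_pos: [0.6489, -0.0064, 0.1068]
ee_rot: [177.2, -0.2, 112.2]
ft_force: [-3.3, -1.5, 5.6]
finger_gap: 0.0118
t: 87.15
eef_pos: [0.6475, -0.0061, 0.1067]
ee_rot: [179.1, -2.5, 49.0]
ft_force: [-4.5, 0.6, 5.0]
finger_gap: 0.012
[-4.49973068  0.57198359  4.96337083] [-0.23947386  1.52196765  0.6846409 ] 0.012013883289184782 [-25.1  49.3  42.8  96.2 -44.2  50.3  -4.5]
TR [ 0.6509 -0.0074] yaw -307.8
at [ 0.6475 -0.0061  0.1067] yaw 49.03 -> shift [0.0012 0.0034 0.0019] turn -0.0553
t: 87.95
eef_pos: [0.647, -0.0083, 0.1694]
ee_rot: [178.8, -2.6, 49.0]
ft_force: [0.4, 0.1, -0.2]
finger_gap: 0.0318
t: 88.75
eef_pos: [0.6241, 0.1646, 0.1708]
ee_rot: [177.2, -0.1, 116.0]
ft_force: [-0.2, -0.7, -0.6]
finger_gap: 0.0319
t: 89.55
eef_pos: [0.6236, 0.1647, 0.1697]
ee_rot: [178.8, 2.5, -177.2]
ft_force: [-0.2, -0.0, -0.7]
finger_gap: 0.0323
at [0.6237 0.1645 0.1699] yaw -176.95 -> shift [-0.0005 -0.0015  0.0639] turn -0.3343
[-23.7  37.5  11.2  93.7 -10.2  47.   85. ]
```

View pics/w40.png

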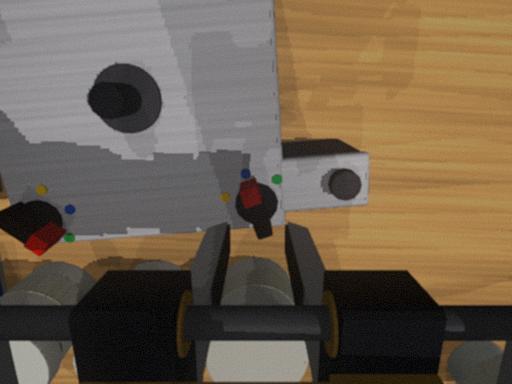

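```bash
python3 -m jog '[[[0,0,0,-0.14],[0,-0.001,0.01,-0.28],[0,-0.0015,0.03,-0.334],[0,-0.0015,0.05,-0.334],[0,-0.0015,0.06,-0.334],[0,-0.0015,0.064,-0.334],[0,-0.0015,0.064,-0.334],[0,-0.0015,0.064,-0.334]]]'
python3 -m jog '[[[0,0,0,0],[0,0,0,0],[0,0,0,0],[0,0,0,0],[0,0,0,0],[0,0,0,0],[0,0,0,0],[0,0,0,0]]]' 0 40
python3 -m jog '[[[0,0,0,0.148],[0,0,0,0.296],[0,0,0,0.444],[0,0,0,0.592],[0,0,0,0.74],[0,0,0,0.888],[0,0,0,1.036],[0,0,0,1.1]]]'
python3 - <<'E'
from h import *
s=r.get_state(); print(s['ft_force'],s['moment'],s['finger_gap'],s['joints'].round(1)); kn('TL',.105,180,0)
E
python3 -m jog '[[[0,0,0,0],[0,0,0,0],[0,0,0,0],[0,0,0,0],[0,0,-0.02,0],[0,0,-0.04,0],[0,0,-0.06,0],[0,0,-0.06,0]]]' 0.032
python3 -m jog '[[[-0.002,-0.04,0,-0.14],[-0.004,-0.08,0,-0.28],[-0.006,-0.12,0,-0.42],[-0.008,-0.16,0,-0.56],[-0.01,-0.195,0,-0.7],[-0.012,-0.23,0,-0.84],[-0.014,-0.243,0,-0.98],[-0.014,-0.243,0,-1.1]]]'
python3 - <<'E'
from h import *
C=cam('wrist');save('w41',r.snapshot('wrist'))
rel([.4775,-.0272,.106],202.2);print(r.get_state()['joints'].round(1))
E
```

```text
t: 90.4
eef_pos: [0.6271, 0.1647, 0.1066]
ee_rot: [179.7, 2.9, -157.8]
ft_force: [-0.8, -0.0, 0.2]
finger_gap: 0.0322
t: 91.2
eef_pos: [0.6271, 0.1657, 0.1072]
ee_rot: [179.6, 2.9, -157.8]
ft_force: [-2.8, 3.3, 5.2]
finger_gap: 0.0119
t: 92.0
eef_pos: [0.6271, 0.1654, 0.1072]
ee_rot: [177.3, 1.0, 139.0]
ft_force: [-0.7, 1.6, 2.9]
finger_gap: 0.012
[-0.68491517  1.62055902  2.86937725] [-0.34816507  0.3027768   0.59480199] 0.012005635515258616 [-30.3  43.8  22.6  96.2 -24.5  42.   53.4]
TL [0.6291 0.1656] yaw -217.8
at [0.6271 0.1654 0.1072] yaw 139.03 -> shift [-0.0013  0.0014  0.0023] turn -0.0553
t: 92.8
eef_pos: [0.6263, 0.1638, 0.1699]
ee_rot: [177.1, 1.2, 139.0]
ft_force: [0.6, 0.1, -0.4]
finger_gap: 0.032
t: 93.6
eef_pos: [0.4758, -0.0312, 0.1571]
ee_rot: [179.8, 3.0, -157.8]
ft_force: [0.8, -0.1, 0.5]
finger_gap: 0.032
at [ 0.4768 -0.0302  0.1572] yaw -157.53 -> shift [0.001  0.0023 0.0513] turn 0.0047
[ -1.8  26.2   4.4 119.9  -6.7  31.4 120.2]
```

View pics/w41.png

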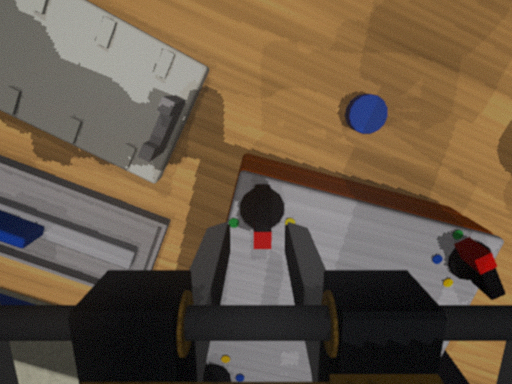

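```bash
python3 -m jog '[[[0.001,0.002,0.02,0],[0.001,0.0023,0.035,0],[0.001,0.0023,0.046,0],[0.001,0.0023,0.05,0],[0.001,0.0023,0.051,0],[0.001,0.0023,0.051,0],[0.001,0.0023,0.051,0],[0.001,0.0023,0.051,0]]]'
python3 -m jog '[[[0,0,0,0],[0,0,0,0],[0,0,0,0],[0,0,0,0],[0,0,0,0],[0,0,0,0],[0,0,0,0],[0,0,0,0]]]' 0 40
python3 -m jog '[[[0,0,0,0.148],[0,0,0,0.296],[0,0,0,0.444],[0,0,0,0.592],[0,0,0,0.74],[0,0,0,0.888],[0,0,0,1.036],[0,0,0,1.1]]]'
python3 - <<'E'
from h import *
s=r.get_state(); print(s['ft_force'],s['moment'],s['finger_gap'],s['joints'].round(1)); kn('BR',.105,180,180)
E
python3 -m jog '[[[0,0,0,0],[0,0,0,0],[0,0,0,0],[0,0,0,0],[0,0,-0.04,0],[0,0,-0.08,0],[0,0,-0.13,0],[0,0,-0.17,0]]]' 0.032
python3 -m jog '[[[0,0,-0.02,0.14],[0,0,-0.05,0.28],[0,0,-0.07,0.42],[0,0,-0.07,0.56],[0,0,-0.07,0.7],[0,0,-0.07,0.84],[0,0,-0.07,0.98],[0,0,-0.07,1.12]]]'
python3 - <<'E'
from h import *
C=cam('wrist');save('w42',r.snapshot('wrist')); save('sc42',r.snapshot('scene'))
b=cv2.imread('pics/w42.png'); cv2.imwrite('pics/w42z.png',cv2.resize(b,(800,600)))
b=cv2.imread('pics/sc42.png')[80:280,220:460]; cv2.imwrite('pics/sc42z.png',cv2.resize(b,(720,600)))
rel([.495,.0545,.34],9.5); print(r.get_state()['joints'].round(1))
E
```

```text
t: 94.45
eef_pos: [0.4779, -0.0272, 0.1068]
ee_rot: [179.8, 3.2, -157.5]
ft_force: [0.0, -0.4, 0.5]
finger_gap: 0.032
t: 95.25
eef_pos: [0.4777, -0.0265, 0.1069]
ee_rot: [179.7, 3.2, -157.5]
ft_force: [-1.3, 3.0, 6.2]
finger_gap: 0.0116
t: 96.05
eef_pos: [0.4777, -0.0266, 0.1069]
ee_rot: [177.1, 1.2, 139.3]
ft_force: [-0.2, 2.0, 4.3]
finger_gap: 0.0119
[-0.23480916  1.95601821  4.3004869 ] [-0.16936771  0.3263533   0.54860937] 0.011903609398684557 [-13.1  33.   20.3 122.7 -29.3  26.2  79.7]
BR [ 0.4779 -0.0292] yaw 142.2
at [ 0.4777 -0.0266  0.1069] yaw 139.31 -> shift [-0.0018 -0.0019  0.0019] turn -0.0504
t: 96.85
eef_pos: [0.4693, -0.0315, 0.279]
ee_rot: [177.1, 1.3, 139.3]
ft_force: [0.2, 1.0, -0.4]
finger_gap: 0.0321
t: 97.65
eef_pos: [0.4656, -0.0335, 0.3488]
ee_rot: [177.6, -2.1, 74.8]
ft_force: [0.3, 1.4, 0.1]
finger_gap: 0.0322
at [ 0.4656 -0.0334  0.3487] yaw 75.14 -> shift [0.0922 0.0054 0.0122] turn 1.1457
[-37.8  15.4  51.2 106.6 -15.7  62.    4.5]
```

View pics/w42z.png

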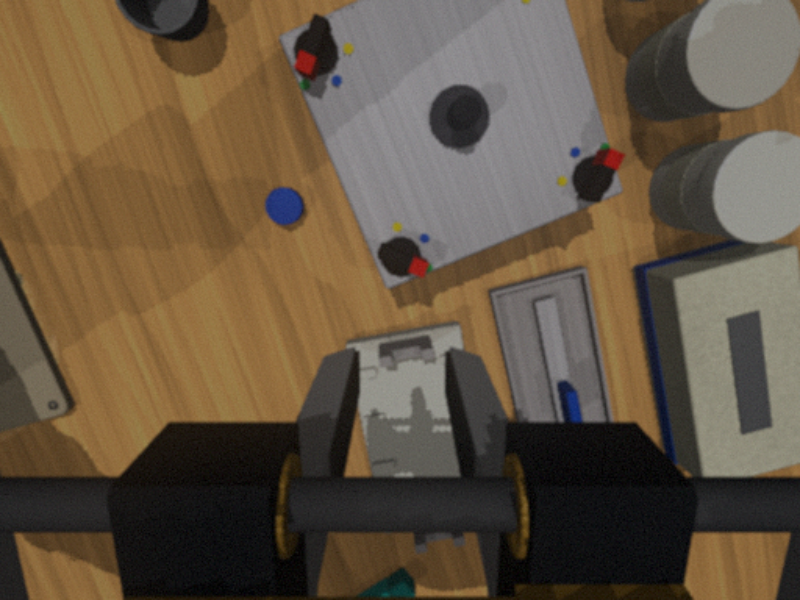

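View pics/sc42z.png

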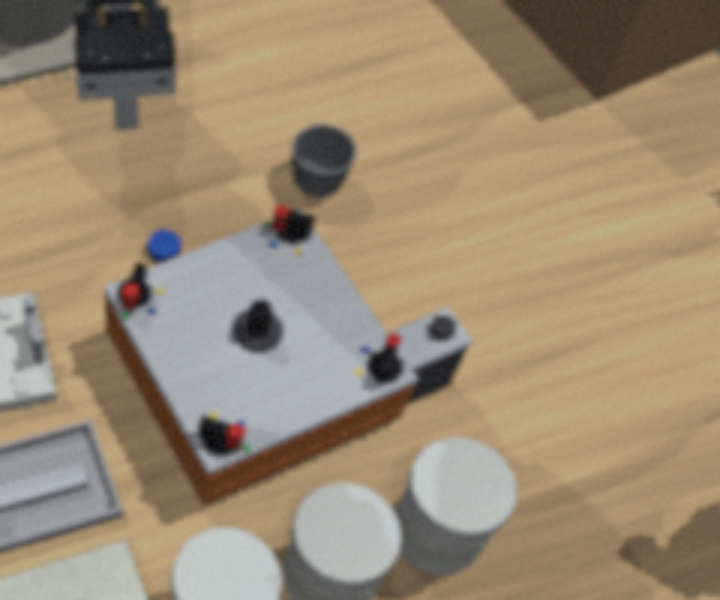

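```bash
python3 -m jog '[[[0.01,0,0,0.14],[0.03,0,0,0.28],[0.05,0.002,0,0.42],[0.07,0.004,0,0.56],[0.09,0.005,0,0.7],[0.092,0.005,0,0.84],[0.092,0.005,0,0.98],[0.092,0.005,0,1.1]]]'
python3 - <<'E'
from h import *
import pickle
r.snapshot('side')
C=cam('wrist'); save('w43',r.snapshot('wrist')); pickle.dump(C,open('w43.pkl','wb')); print(r.get_state()['joints'].round(1))
b=cv2.imread('pics/w43.png')
cp=proj(C,np.array([[*inw(LC,7.2,KN[k][:2]),.1] for k in('TL','TR','BL','BR')])).round().astype(int); print(cp.tolist())
t=[]
for u,v in cp:
    x0=max(0,u-33);y0=max(0,v-25); print((x0,y0)); t.append(cv2.resize(b[y0:y0+50,x0:x0+66],(396,300),interpolation=cv2.INTER_CUBIC))
cv2.imwrite('pics/k43.png',np.vstack([np.hstack(t[:2]),np.hstack(t[2:])]))
E
```

```text
t: 98.55
eef_pos: [0.4939, 0.0542, 0.3519]
ee_rot: [-179.3, -3.0, 12.0]
ft_force: [-0.6, 0.6, -0.5]
finger_gap: 0.0322
[-54.7  24.4  67.4 102.7 -26.4  67.  -57.1]
[[192, 50], [335, 61], [187, 190], [318, 201]]
(np.int64(159), np.int64(25))
(np.int64(302), np.int64(36))
(np.int64(154), np.int64(165))
(np.int64(285), np.int64(176))
```

View pics/w43.png

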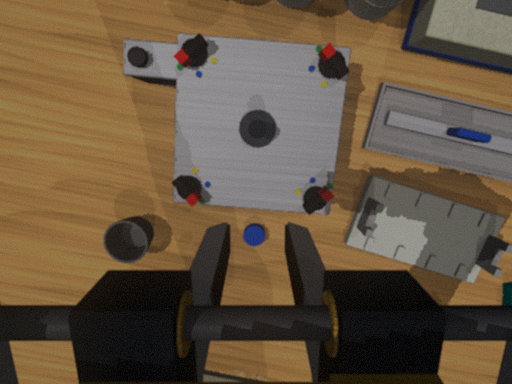

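View pics/k43.png

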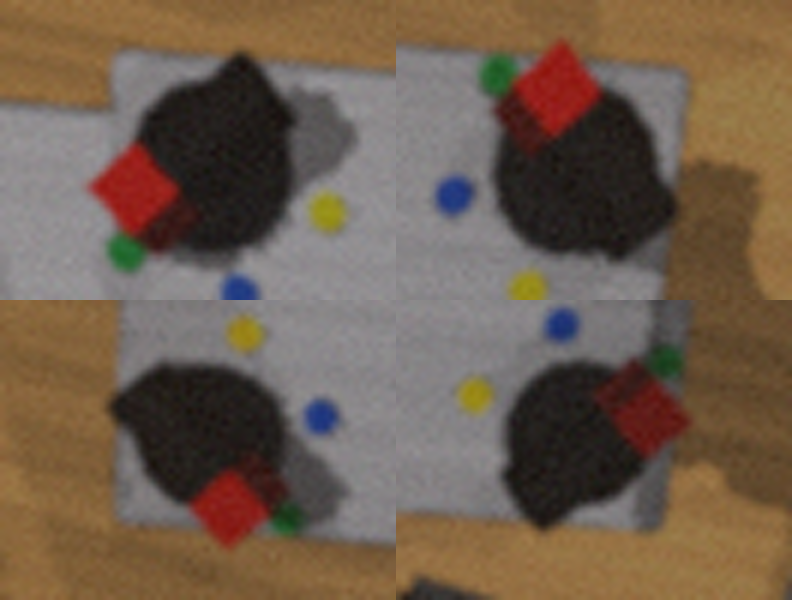

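Run:
```python
from h import *
import pickle
C=pickle.load(open('w43.pkl','rb'))
D={'TL':((159,25),(328,212),(238,290),(127,252),(135,190)),'TR':((302,36),(132,288),(58,195),(102,76),(164,88)),
'BL':((154,165),(245,34),(322,116),(287,219),(230,208)),'BR':((285,176),(79,96),(165,25),(270,61),(246,113))}
an=lambda v:np.degrees(np.arctan2(v[1],v[0]))
cs=[]
for k,(o,y,b,g,rd) in D.items():
    f=lambda q,z: onplane(C,np.array(o)+np.array(q)/6.,z)[:2]
    Y,B,G,Rr=f(y,.087),f(b,.087),f(g,.087),f(rd,.115); c=Y+G-B; cs.append(c); d=Rr-c
    print(k,c.round(4),'angle by red',((KN[k][2]-an(d))%360).round(1),'rel green',((180+an(G-c)-an(d)+180)%360-180).round(1),np.linalg.norm(d).round(4))
print(fit2([(1,1),(1,-1),(-1,1),(-1,-1)],cs)[:2])
```

```text
TL [0.6271 0.164 ] angle by red 182.0 rel green 180.0 0.0138
TR [ 0.6493 -0.0061] angle by red 180.6 rel green -178.8 0.0137
BL [0.4563 0.1436] angle by red 175.0 rel green 176.4 0.0137
BR [ 0.4784 -0.0277] angle by red 169.2 rel green 169.6 0.0133
(array([0.55278257, 0.06842627]), np.float64(7.194074078440013))
```

```bash
python3 -m jog '[[[0,0,0,-0.145],[0,0,0,-0.29],[0,0,0,-0.435],[0,0,0,-0.58],[0,0,0,-0.725],[0,0,0,-0.87],[0,0,0,-1.015],[0,0,0,-1.16]]]'
python3 -m jog '[[[0,0,0,-0.145],[0,0,0,-0.29],[0,0,0,-0.435],[0,0,0,-0.58],[0,0,0,-0.725],[0,0,0,-0.87],[0,0,0,-1.015],[0,0,0,-1.1]]]'
python3 - <<'E'
from h import *
rel([.478,-.027,.17],142.2); print(r.get_state()['joints'].round(1))
E
```

```text
t: 99.45
eef_pos: [0.4938, 0.0539, 0.352]
ee_rot: [177.5, -1.8, 79.4]
ft_force: [-0.3, -0.5, -0.4]
finger_gap: 0.0322
t: 100.25
eef_pos: [0.4938, 0.0537, 0.3522]
ee_rot: [177.2, 1.5, 142.9]
ft_force: [0.5, 0.1, 0.2]
finger_gap: 0.0322
at [0.4938 0.0537 0.3522] yaw 142.94 -> shift [-0.0313 -0.0827  0.1793] turn 0.013
[-33.8  15.3  32.7 102.3 -10.6  62.2  55.5]
```

```bash
python3 -m jog '[[[-0.01,-0.03,0.03,0.01],[-0.02,-0.06,0.07,0.013],[-0.031,-0.083,0.11,0.013],[-0.031,-0.083,0.15,0.013],[-0.031,-0.083,0.175,0.013],[-0.031,-0.083,0.179,0.013],[-0.031,-0.083,0.179,0.013],[-0.031,-0.083,0.179,0.013]]]'
python3 - <<'E'
from h import *
save('w44',r.snapshot('wrist')); b=cv2.imread('pics/w44.png')[140:290,180:340]
cv2.imwrite('pics/w44z.png',cv2.resize(b,(640,600),interpolation=cv2.INTER_CUBIC))
rel([.478,-.027,.106],142.2)
E
```

```text
t: 101.05
eef_pos: [0.4787, -0.0272, 0.1716]
ee_rot: [177.1, 1.6, 142.3]
ft_force: [-0.2, 0.5, -0.3]
finger_gap: 0.0321
at [ 0.4788 -0.0271  0.1717] yaw 142.29 -> shift [ 0.0025 -0.0038  0.0656] turn 0.0016
```

View pics/w44z.png

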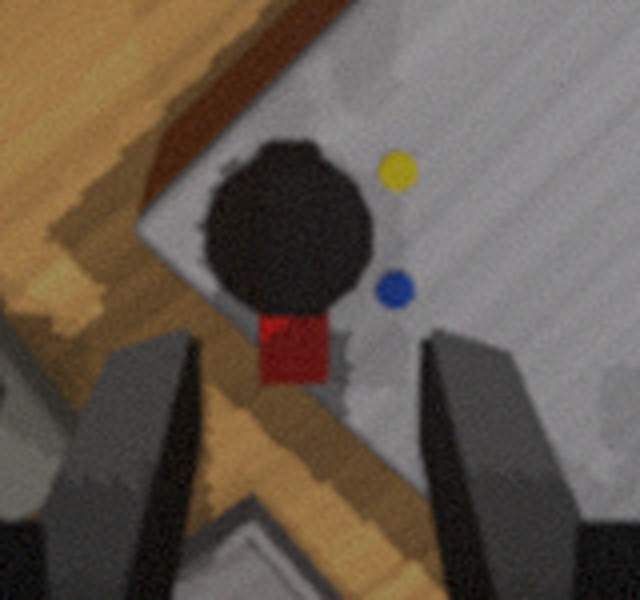

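```bash
python3 -m jog '[[[0,0,-0.03,0],[0,0,-0.07,0],[0,0,-0.11,0],[0,0,-0.14,0],[0,0,-0.15,0],[0,0,-0.15,0],[0,0,-0.15,0],[0,0,-0.15,0]]]'
python3 - <<'E'
from h import *
print(r.get_state()['ft_force'],r.hand_in())
E
```

```text
t: 101.9
eef_pos: [0.47, -0.0303, 0.3202]
ee_rot: [177.2, 1.5, 142.3]
ft_force: [-0.1, -0.5, -0.2]
finger_gap: 0.0321
the job is handed in; nothing more can be done
[-0.09742353 -0.49540912 -0.23711681] None
```

The whole job is done and handed in at about 102 s of the 210 s allowed. The hand-in gave no verdict.

**What I did**
- I laid the bar in the steel tray and put all three tubes flat on the case floor.
- I swung the cover shut. The grip slipped off the post once on the way, so I re-measured, took hold again and finished the swing.
- I tightened the four knobs in three passes of about 60° each, always taking the diagonally opposite knob second.

**Last checks**
- **Cover:** its measured yaw of 7.2° matches the case (7.2°), so it is shut.
- **Bar:** it still lay in the tray in the last overview picture, taken shortly before hand-in.
- **Tubes:** one tube shifted after I placed it and ended close to the case wall. It lay flat, about 64 mm off centre against a limit of 72 mm. The tubes could not be seen again once the cover was shut.
- **Knobs:** all four stopped hard (0.55 to 0.68 N m) with the tool about 3° past 180°.
- **Robot:** it was clear of everything at hand-in, and the jars and other things looked untouched in the pictures.

**One disagreement:** measuring from the position of the red ends gave about 182°, 181°, 175° and 169°, and the last of those would be just short of the required 170°. A close-up of that knob showed its bar lined up with the 180° direction, so I trusted the stop and the close-up. The red-end method was also off by several degrees earlier in the run.

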